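Kit the setting bars and standoffs

TASK

Make up the kit for the next jig. Stand the white cup under the gap in the tip tray's rim, lift the tray's handle to tip it forward to about 50 degrees so that the brass standoffs drop into the cup and the black ones stay in their bay, and let the tray back down level. Then or before, take every flat bar out of the blue bin by raising its red-tab end and drawing it out through its front slot, and lay the bars flat, tab up, on the floor of the yellow kit tray, where the cup with all the brass standoffs must also end standing; leave the bottle, bobbin and red tape alone.

Things in the scene. Friction and masses are not known exactly. Their poses are not given: they have to be found in the camera images.
- stock_bin: fixed blue stock bin, 191 long (x) x 198 wide (y). Origin on the table under the middle of its front face; +x runs to its back, +y left. Floor top at z 4. Side and back walls end at z 34; back wall's inner face at x 186. Side walls' inner faces at y +-94. Low fillers (top at z 16, x 36 to 186) leave three lanes 34 wide on the floor, centred at y -54, 0, +54, one bar in each. Open above from x 5 to 122
- bin_slot (a point): middle of the sill of the middle slot in the bin's front wall (wall x 0 to 5 in the bin's frame). The three slots are 26 wide, centred at y -54, 0, +54, open at the top; their sills (bottoms) are at z 26 and the wall between the slots ends at z 49. A bar drawn level on the floor runs against the sill. Axes as the bin
- bin_cover (a point): front lower edge of the bin's fixed clear cover (x 122 to 191, whole width, 4 thick, underside at z 32). It is too low to lift a bar level over the sill: turn the bar about its rear end on the floor until the tab end is 9 to 14 degrees up, then draw it out along its own length until the rear end has left the cover. Axes as the bin
- tray_gap (a point): front edge of the tip tray's left bay, on its floor (top at z 68 when level), on the hinge line. Gap and bay are 37 wide, centre y +20.5 in the stand's frame; a spout runs on 15 mm farther towards -x. The right bay (centre y -20.5) has a closed front rim. The tray's floor is 98 long, its walls 20 high (top at z 88)
- tip_tray (a joint): hinge of the tip tray: 0 = level on its stop, grows to 1.25 rad as the handle is lifted and the tray tips forward; it falls back to level by its own weight (0.3 kg) if let go
- tip_stand: fixed grey stand that carries the grey plastic tip tray with two bays. Origin on the table below the hinge line; +x runs to the back of the tray (the handle), -x is the pouring side, +y left. The hinge is parallel to y at x 0, z 66. The stand reaches from x 2 to 118, y -58 to +58; nothing of it stands on the table at x below 0
- tip_handle (a point): middle of the tip tray's handle: dark round bar, diameter 10, parallel to the hinge (y), 65 free between its two posts, at x 98.5, z 114 in the stand's frame when level, with 20 mm of air below it before the tray's rear wall; it goes round the hinge with the tray. It may turn between the fingers
- pour_spot (a point): point on the table where the cup's centre belongs for pouring, 52 in front of the hinge and on the left bay's centre line (x -52, y +20.5 in the stand's frame), cup lengthwise along the stand's x; z up, axes as the stand
- cup_mid (a point): centre (22.5 above the underside) of the loose white open box, the cup: 90 long (x) x 56 wide (y) x 45 high, walls 4, 0.12 kg; z up. Grip it across its 56 mm width
- kit_tray: fixed yellow kit tray, outside 210 (x) x 245 (y), floor top at z 14, rim 5 thick standing 10 above the floor (top at z 24). Origin on the table under its centre; z up
- bar0_tab (a point): middle of the finger tab of a flat steel bar (may be absent), 0.12 kg: bar 170 long (x) x 20 wide (y) x 8 thick, with an upright red plastic tab 14x14x50 on its top, 35 mm from its front end. The point is half-way up the tab, 33 above the bar's underside; the front end lies 35 towards -x, the rear end 135 towards +x; z up along the tab. In the bin the front end points to the slot
- bar1_tab (a point): middle of the finger tab of a flat steel bar (may be absent), 0.12 kg: bar 170 long (x) x 20 wide (y) x 8 thick, with an upright red plastic tab 14x14x50 on its top, 35 mm from its front end. The point is half-way up the tab, 33 above the bar's underside; the front end lies 35 towards -x, the rear end 135 towards +x; z up along the tab. In the bin the front end points to the slot
- bar2_tab (a point): middle of the finger tab of a flat steel bar (may be absent), 0.12 kg: bar 170 long (x) x 20 wide (y) x 8 thick, with an upright red plastic tab 14x14x50 on its top, 35 mm from its front end. The point is half-way up the tab, 33 above the bar's underside; the front end lies 35 towards -x, the rear end 135 towards +x; z up along the tab. In the bin the front end points to the slot
- brass0: brass hexagonal standoff (may be absent), 16 across flats, 30 long along its y, 0.04 kg; origin at its centre
- brass1: brass hexagonal standoff (may be absent), 16 across flats, 30 long along its y, 0.04 kg; origin at its centre
- brass2: brass hexagonal standoff (may be absent), 16 across flats, 30 long along its y, 0.04 kg; origin at its centre
- black0: black hexagonal standoff, 16 across flats, 30 long along its y; origin at its centre; lies in the right bay and stays there
- black1: black hexagonal standoff, 16 across flats, 30 long along its y; origin at its centre; lies in the right bay and stays there
- bottle: small brown bottle with a ribbed black cap, 37x37x80 mm, loose, origin at the centre of its underside; to be left alone
- bobbin: solder bobbin standing on its flange, 52x52x40 mm, loose, origin at the centre of its underside; to be left alone
- tape: roll of red tape lying flat, 62x64x19 mm, loose, origin at the centre of its underside; to be left alone

How it is judged (in metres and radians):
On the way, in this order (a step that is already met when the one before it is completed fails the run):
1. the cup stands under the gap, its centre within 30 mm of the pour spot (horizontal distance between cup_mid and pour_spot below 0.03 m and height (world z) of cup_mid below 0.028 m), for 0.2 s.
2. the tray is tipped forward to about 50 degrees (45 to 58) and held there for half a second (value of joint tip_tray between 0.785 and 1.01 rad), for 0.5 s.
3. the tray is back level (within 3 degrees) and the brass standoffs are all in the cup (value of joint tip_tray below 0.05 rad and x of brass0 in the frame of cup_mid between -0.043 and 0.043 m and y of brass0 in the frame of cup_mid between -0.026 and 0.026 m and z of brass0 in the frame of cup_mid between -0.022 and 0.03 m and x of brass1 in the frame of cup_mid between -0.043 and 0.043 m and y of brass1 in the frame of cup_mid between -0.026 and 0.026 m and z of brass1 in the frame of cup_mid between -0.022 and 0.03 m and x of brass2 in the frame of cup_mid between -0.043 and 0.043 m and y of brass2 in the frame of cup_mid between -0.026 and 0.026 m and z of brass2 in the frame of cup_mid between -0.022 and 0.03 m), for 0.3 s.
At the end, for the whole second after the job is handed in: Every bar lies flat (within 1.7 degrees) and tab up on the kit tray's floor, the cup stands upright on the kit tray's floor with every brass standoff in it, the tip tray is level within 3 degrees, both black standoffs are in the right bay (all of step 3 and x of cup_mid in the frame of kit_tray between -0.11 and 0.11 m and y of cup_mid in the frame of kit_tray between -0.12 and 0.12 m and z of cup_mid in the frame of kit_tray between 0.03 and 0.043 m and angle between cup_mid's own z axis and vertical below 0.06 rad and x of bar0_tab in the frame of kit_tray between -0.105 and 0.105 m and y of bar0_tab in the frame of kit_tray between -0.12 and 0.12 m and z of bar0_tab in the frame of kit_tray between 0.043 and 0.051 m and angle between each of bar0_tab, bar1_tab, bar2_tab's own z axis and vertical below 0.03 rad and x of bar1_tab in the frame of kit_tray between -0.105 and 0.105 m and y of bar1_tab in the frame of kit_tray between -0.12 and 0.12 m and z of bar1_tab in the frame of kit_tray between 0.043 and 0.051 m and x of bar2_tab in the frame of kit_tray between -0.105 and 0.105 m and y of bar2_tab in the frame of kit_tray between -0.12 and 0.12 m and z of bar2_tab in the frame of kit_tray between 0.043 and 0.051 m and x of black0 in the frame of tip_stand between -0.03 and 0.11 m and y of black0 in the frame of tip_stand between -0.045 and 0.002 m and z of black0 in the frame of tip_stand between 0.06 and 0.2 m and x of black1 in the frame of tip_stand between -0.03 and 0.11 m and y of black1 in the frame of tip_stand between -0.045 and 0.002 m and z of black1 in the frame of tip_stand between 0.06 and 0.2 m); the robot touches nothing.
It fails at once if a black standoff leaves its bay (not (x of black0 in the frame of tip_stand between -0.03 and 0.11 m and y of black0 in the frame of tip_stand between -0.045 and 0.002 m and z of black0 in the frame of tip_stand between 0.06 and 0.2 m) or not (x of black1 in the frame of tip_stand between -0.03 and 0.11 m and y of black1 in the frame of tip_stand between -0.045 and 0.002 m and z of black1 in the frame of tip_stand between 0.06 and 0.2 m)).
It fails at once if the bottle, bobbin or red tape is moved by more than 30 mm (distance of any of bottle, bobbin, tape from where it was at the start of the episode above 0.03 m).
Of bar0, bar1, bar2 only 2 to 3 are there at a start; the rules pass over those that are not, and their reading is None.
Of brass0, brass1, brass2 only 1 to 3 are there at a start; the rules pass over those that are not, and their reading is None.
At some moment in a run one of bar0, bar1, bar2 may be knocked a few centimetres aside while the robot is not near it.
Once in a run the grip may slacken for a moment while it holds something.
It also fails if it takes over 192 s, if anything falls off the work surface, if the arm or the gripper's body presses on something with over 40 N, if the wrist force passes 120 N, or if a joint passes its speed limit or range.

ROBOT

A 6-joint arm with a two-finger parallel gripper is mounted at the origin on the work surface; the furniture and walls round the work are solid. World frame = base frame: x ahead of the robot, y to its left, z up, the work surface at z = 0. Lengths are in mm, angles in degrees, forces in N, time in s.
With the tool pointing down it reaches from about 350 to 850 mm from the base axis. Payload 8.1 kg.
Tool frame: the origin (TCP) lies midway between the tips of the shut fingers; the grasp point (between the pads) lies 19 mm behind it; z points along the fingers, y is the line along which they close (so a half turn about z gives the same grasp; the last joint's range is limited). The gripper opens to 85 mm and grips with 20 to 120 N. Pads are 22 mm wide; open, the fingers measure 114 mm over their backs; the gripper's body (76 mm by 85 mm) begins 54 mm behind the grasp point. The pads swing forward as they close: fully open they stand 13 mm farther back than shut.
Start: joints at [-69.637, 7.471, 85.268, -0, 87.261, -4.893], TCP at [256.018, -542.642, 231.292] pointing down, gripper open.
Joint ranges: [-169.43, 169.43], [-51.17, 129.36], [1.28, 143.12], [-76.62, 256.62], [0, 156.53], [-152.29, 152.29]. Speed limits (degrees/s): [136.94, 136.94, 159.86, 180, 180, 180].

INTERFACE

Orientations are given as a 3x3 rotation matrix whose columns are the frame's x, y, z axes.
In Python, from plant import bot, cams, workorder gives the robot as it stands.
- The arm moves only by the shell command python3 -m crank 'ROWS' [OPENING]. ROWS is a JSON object of lists of equal length, an entry for each row: "linear": the shift along the tool's x, y, z in mm, a list of three; "turn": the turn, a rotation vector about the tool's x, y, z in degrees, a list of three. In form: {"linear": [[tx, ty, tz], ...], "turn": [[wx, wy, wz], ...]}. A call has 1 to 20 rows; each row is the pose to reach, as a shift and turn from the pose commanded when the call began, along the tool's axes at that moment; what a row does not reach only later rows make up. A row lasts 1/10 s, in which the tool goes at most 50 mm and 8.59 degrees, less where a joint would pass 70% of its speed; a pose out of reach is approached as far as the arm can. A call with a gripper value outside its range is refused whole. OPENING is the closure, from -1 (fully open) to 1 (shut), so that 0 is half open, set as the call begins (- or left out, the last holds). The fingers move at their own pace and stop on an object; the grip force is fixed at half the most. Time passes only in rows, so rows that repeat a pose let the fingers close. It gives the time, the measured TCP pose, the force, the opening and the grip force at its end, in the units of the state.
- bot.sense(): the state, without advancing time (a new reading comes with each control period).
- cams.camera(name): name is "scene" or "top" or "wrist"; returns a dict with "image" (480x640x3 uint8, red, green, blue), "fx", "fy", "cx", "cy" (pixels), "camera_from_world" (4x4, takes a point from world to camera coordinates); the wrist camera has in their place "hand_eye" (4x4, takes a point from camera to tool coordinates, whose origin is the TCP and whose axes are the flange's). Camera axes: x right, y down, z forward; pixel columns grow to the right and rows downward; lengths in mm; the calibration is good to about 2 mm. A picture is of the moment at which its call begins: read the wrist's pose just before it. There is no depth.
- workorder.job_done(): hands the job in; it is judged then, once.
The state is a dict: "clock": time; "qpos": joint angles; "dq": joint speeds; "tau": joint torques, N m; "ee_pos": TCP position; "tool_rot": TCP orientation; "wrist_force": force on the tool from outside, world axes, zero at the start; "ft_torque": the same for the moment, N m; "opening": finger opening in mm; "grip_force": force on a finger pad.
Only numpy, scipy, OpenCV 4.12 (cv2) and the standard library are available. Lean on these libraries where they do the work, as an engineer would, in place of code of your own. Each camera call takes 0.05 s, during which the arm holds its last target. There are 200 camera calls.

## Working session

There is one attempt and no reset: what is moved stays moved. The work goes in short steps, Python scripts to look and compute and a shell command to move; the robot and the scene stay as the last step left them, time stands still between calls to the robot, and variables do not carry over. Pictures are saved under pics/ and viewed, at most 14 in all, crops included, and the job is handed in when it is done.

```bash
ls; mkdir -p pics
python3 - <<'E'
from plant import bot,cams
import cv2,numpy as np
print(bot.sense())
for n in("scene","top"):
    c=cams.camera(n); cv2.imwrite(f"pics/{n}0.png",c["image"][:,:,::-1]); np.savez(f"pics/{n}0.npz",**c)
    print(n,c["fx"],c["fy"],c["cx"],c["cy"],np.round(c["camera_from_world"],3).tolist())
E
```

```text
pics
{'clock': 0.0, 'qpos': array([-6.96365939e+01,  7.51609702e+00,  8.53271107e+01,  1.44154328e-03,
        8.72632849e+01, -4.89185446e+00]), 'dq': array([-0.07136519,  0.01257874,  0.08426794, -0.02512765,  0.01385142,
       -0.00544579]), 'tau': array([-8.33930935e-04, -5.69396925e+01, -5.00557995e+01, -4.01201760e-04,
        1.45875185e-02,  2.65619974e-06]), 'ee_pos': array([ 255.84120101, -542.1193627 ,  230.25492286]), 'tool_rot': array([[ 9.04416556e-01,  4.26650096e-01, -6.23198886e-04],
       [ 4.26650512e-01, -9.04414879e-01,  1.75123381e-03],
       [ 1.83533729e-04, -1.84973298e-03, -9.99998272e-01]]), 'wrist_force': array([ 0.66120734, -0.92868869,  0.53344938]), 'ft_torque': array([ 0.01140496,  0.00215622, -0.03677678]), 'grip_force': 0.0, 'opening': 85.18101688281449}
scene 589.6107102270526 589.6107102270526 309.3686728041321 250.91826588144488 [[-0.617, -0.787, -0.007, 311.273], [-0.523, 0.418, -0.743, 381.73], [0.587, -0.455, -0.67, 1256.15], [0.0, 0.0, 0.0, 1.0]]
top 459.0629862918294 459.0629862918294 320.48971046644135 238.480458413573 [[-0.011, -1.0, -0.02, -32.555], [-0.993, 0.013, -0.115, 582.323], [0.116, 0.019, -0.993, 1045.692], [0.0, 0.0, 0.0, 1.0]]
```

View pics/top0.png

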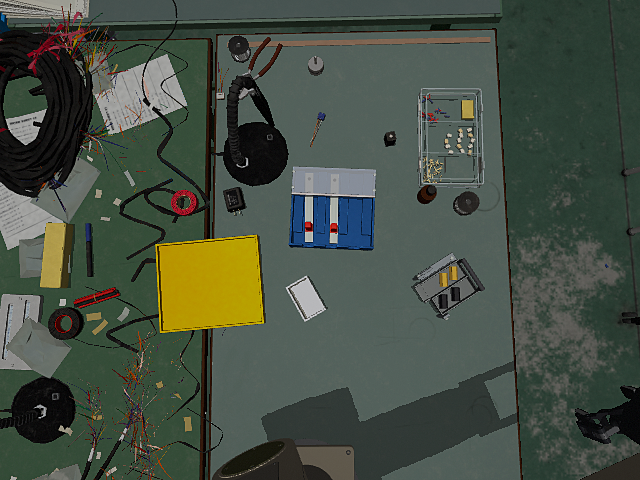

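View pics/scene0.png

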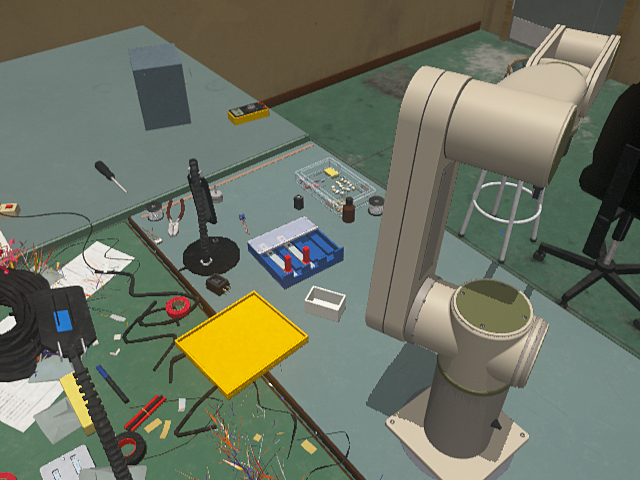

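```bash
cat > h.py <<'E'
import numpy as np, cv2
def load(f): return dict(np.load(f"pics/{f}.npz"))
def crop(img,x0,y0,x1,y1,s):  # grid labels each 10px
    o=cv2.resize(img[y0:y1,x0:x1,::-1],None,fx=s,fy=s,interpolation=cv2.INTER_CUBIC)
    for x in range(-(-x0//10)*10,x1,10):
        cv2.line(o,(int((x-x0+.5)*s),0),(int((x-x0+.5)*s),5),(0,255,255),1); cv2.putText(o,str(x),(int((x-x0+.5)*s)-10,15),0,.33,(0,255,255),1)
    for y in range(-(-y0//10)*10,y1,10):
        cv2.line(o,(0,int((y-y0+.5)*s)),(5,int((y-y0+.5)*s)),(0,255,255),1); cv2.putText(o,str(y),(6,int((y-y0+.5)*s)+4),0,.33,(0,255,255),1)
    return o
def ray(c,uv):
    T=c["camera_from_world"]; R=T[:3,:3]; o=-R.T@T[:3,3]
    d=R.T@np.array([(uv[0]-c["cx"])/c["fx"],(uv[1]-c["cy"])/c["fy"],1]); return o,d/np.linalg.norm(d)
def atz(c,uv,z):
    o,d=ray(c,uv); return o+d*(z-o[2])/d[2]
def tri(*cu):
    A=np.zeros((3,3));b=np.zeros(3);L=[ray(c,u) for c,u in cu]
    for o,d in L: P=np.eye(3)-np.outer(d,d);A+=P;b+=P@o
    x=np.linalg.solve(A,b); return x,max(np.linalg.norm((np.eye(3)-np.outer(d,d))@(x-o)) for o,d in L)
def wcam(bot,cams,name):
    s=bot.sense(); c=cams.camera("wrist"); T=np.eye(4);T[:3,:3]=s["tool_rot"];T[:3,3]=s["ee_pos"]
    c["camera_from_world"]=np.linalg.inv(T@c["hand_eye"]); np.savez(f"pics/{name}.npz",**c)
    cv2.imwrite(f"pics/{name}.png",c["image"][:,:,::-1]); return c
def proj(c,p):
    q=c["camera_from_world"]@np.append(p,1); return np.array([c["fx"]*q[0]/q[2]+c["cx"],c["fy"]*q[1]/q[2]+c["cy"]])
E
python3 - <<'E'
from h import *
t=load("top0");s=load("scene0")
a=crop(t["image"],285,160,381,326,3.6); b=crop(t["image"],405,245,490,325,5)
o=np.zeros((600,780,3),np.uint8); o[:a.shape[0],:a.shape[1]]=a; o[:b.shape[0],350:350+b.shape[1]]=b
cv2.imwrite("pics/c1.png",o); cv2.imwrite("pics/c2.png",crop(s["image"],240,205,355,325,5))
hsv=cv2.cvtColor(t["image"],cv2.COLOR_RGB2HSV); m=cv2.inRange(hsv,(22,180,120),(35,255,255)); m[:230]=0;m[:,:150]=0
c=max(cv2.findContours(m,0,2)[0],key=cv2.contourArea); r=cv2.minAreaRect(c);print(r)
for p in cv2.boxPoints(r): print(p,atz(t,p,24))
E
```

```text
((208.03753662109375, 283.4034729003906), (88.9878921508789, 105.54432678222656), 84.68545532226562)
[151.37105 243.98874] [575.04794683 364.34164738  24.        ]
[256.46167 234.21286] [595.21474402 113.00982433  24.        ]
[264.70404 322.8182 ] [387.10024659  92.6504618   24.        ]
[159.6134 332.5941] [366.945571  338.3016167  24.       ]
```

View pics/c1.png

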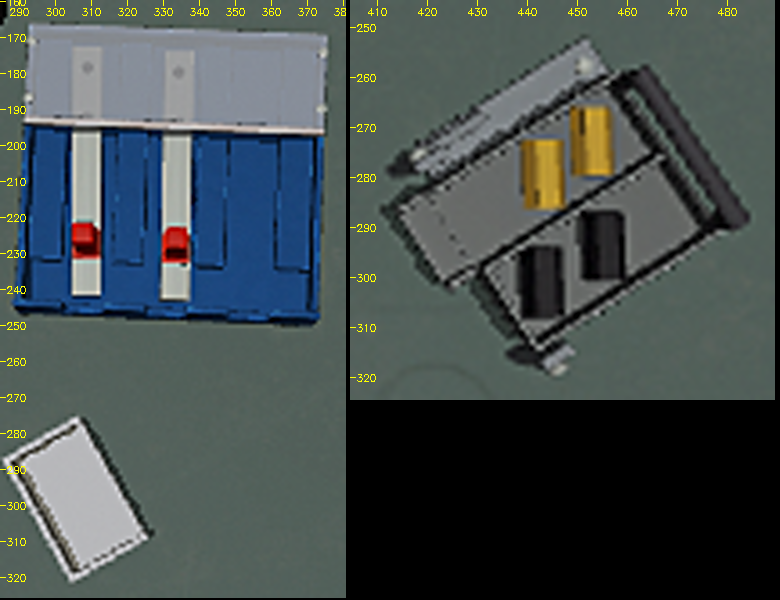

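View pics/c2.png

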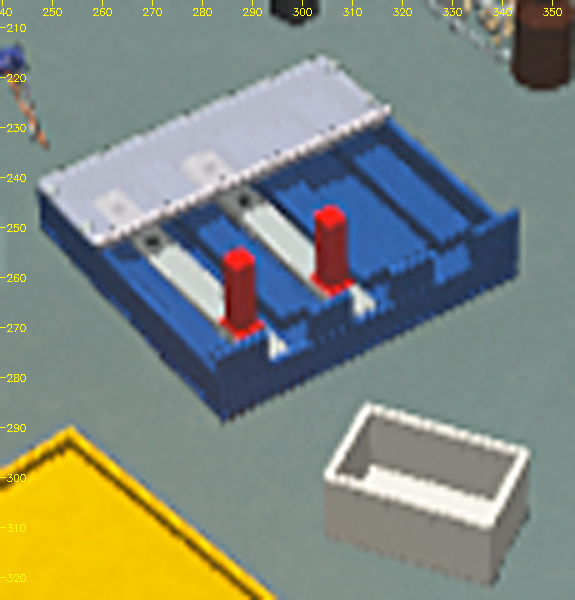

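Run:
```python
from h import *
np.set_printoptions(precision=1,suppress=True)
t=load("top0");s=load("scene0")
T=lambda px,py:(285+px/3.6-.5,160+py/3.6-.5)
T2=lambda px,py:(405+(px-350)/5-.5,245+py/5-.5)
S=lambda px,py:(240+px/5-.5,205+py/5-.5)
print("cam",[-c["camera_from_world"][:3,:3].T@c["camera_from_world"][:3,3] for c in(t,s)])
for n,a in dict(L=(6,461),T=(80,418),R=(150,537),B=(73,580)).items():
    p=atz(t,T(*a),45); q=proj(s,p); print("cup",n,p,"scene crop px",(q+.5-[240,205])*5)
for n,a,b in(("tabL",(84,240),(239,256)),("tabR",(175,243),(331,212))): print(n,tri((t,T(*a)),(s,S(*b))))
for n,a,z in(("binFL",(16,308),49),("binFR",(318,322),49),("covBL",(30,27),36),("covBR",(327,37),36),("covFL",(25,122),36),("covFR",(323,133),36)): print(n,atz(t,T(*a),z))
for n,a,z in(("gapL",(385,210),68),("gapR",(447,287),68),("rimFR",(535,348),88),("rimFmid",(480,265),88),("rimmid back",(663,155),88),("hTop",(640,70),119),("hBot",(738,225),119),("br1",(542,173),84),("br2",(591,140),84)): print(n,atz(t,T2(*a),z))
w=np.array(t["camera_from_world"])
```

```text
cam [array([ 457. ,  -59.7, 1105.1]), array([-345.6,  656.5, 1127. ])]
cup L [467.9  40.5  45. ] scene crop px [329.9 471.2]
cup T [494.8  -7.1  45. ] scene crop px [370.7 399.6]
cup R [419.  -50.9  45. ] scene crop px [531.4 444.4]
cup B [392.6  -1.9  45. ] scene crop px [491.1 519.4]
tabL (array([608.7,  -9.9,  61.8]), np.float64(1.8429565102618677))
tabR (array([605.2, -68.5,  63.4]), np.float64(1.0271547191495327))
binFL [565.7  33.4  49. ]
binFR [ 554.2 -160.2   49. ]
covBL [754.5  24.7  36. ]
covBR [ 744.5 -171.9   36. ]
covFL [690.3  28.3  36. ]
covFR [ 680.  -167.7   36. ]
gapL [ 467.  -242.7   68. ]
gapR [ 432.5 -269.1   68. ]
rimFR [ 406.3 -302.3   88. ]
rimFmid [ 442.4 -279.8   88. ]
rimmid back [ 489.5 -361.7   88. ]
hTop [ 524.8 -344.4  119. ]
hBot [ 458.5 -382.7  119. ]
br1 [ 482.3 -309.4   84. ]
br2 [ 496.6 -331.6   84. ]
```

Run:
```python
from h import *
from plant import bot,cams
np.set_printoptions(precision=2,suppress=True)
c=cams.camera("wrist");print(c["hand_eye"],c["fx"],c["cx"],c["cy"])
P=dict(cup=(443,-5,45),tabL=(609,-10,62),tabR=(605,-68,62),binBR=(745,-172,36),hinge=(437,-275,68),hnd=(491,-363,119),pour=(423,-210,0),kit=(481,227,24))
s=bot.sense()
for tcp in((256,-542,230),(380,-150,400),(420,-60,400),(430,-250,350)):
    T=np.eye(4);T[:3,:3]=s["tool_rot"];T[:3,3]=tcp
    d=dict(c,camera_from_world=np.linalg.inv(T@c["hand_eye"])); print(tcp,{k:proj(d,p).round() for k,p in P.items()})
```

```text
[[   0.     -0.97   -0.26   66.83]
 [   1.      0.      0.     -0.27]
 [  -0.     -0.26    0.97 -144.08]
 [   0.      0.      0.      1.  ]] 367.24245367772204 319.4812961803976 242.91014814233066
(256, -542, 230) {'cup': array([-324., -401.]), 'tabL': array([-368., -891.]), 'tabR': array([-239., -791.]), 'binBR': array([  73., -941.]), 'hinge': array([  69., -190.]), 'hnd': array([ 200., -305.]), 'pour': array([  42., -141.]), 'kit': array([-694., -671.])}
(380, -150, 400) {'cup': array([238., 101.]), 'tabL': array([294., -41.]), 'tabR': array([339., -12.]), 'binBR': array([472., -84.]), 'hinge': array([426., 198.]), 'hnd': array([527., 195.]), 'pour': array([369., 181.]), 'kit': array([ 79., -12.])}
(420, -60, 400) {'cup': array([290., 161.]), 'tabL': array([350.,  33.]), 'tabR': array([392.,  60.]), 'binBR': array([519., -10.]), 'hinge': array([469., 253.]), 'hnd': array([571., 256.]), 'pour': array([410., 231.]), 'kit': array([139.,  54.])}
(430, -250, 350) {'cup': array([131.,  99.]), 'tabL': array([179., -62.]), 'tabR': array([231., -29.]), 'binBR': array([ 382., -110.]), 'hinge': array([342., 206.]), 'hnd': array([445., 204.]), 'pour': array([291., 187.]), 'kit': array([-50., -28.])}
```

```bash
python3 -m crank '{"linear":[[282,-167,-90],[282,-167,-90],[282,-167,-90],[282,-167,-90],[282,-167,-90],[282,-167,-90],[282,-167,-90],[282,-167,-90],[282,-167,-90],[282,-167,-90],[282,-167,-90]],"turn":[[0,0,-5],[0,0,-5],[0,0,-5],[0,0,-5],[0,0,-5],[0,0,-5],[0,0,-5],[0,0,-5],[0,0,-5],[0,0,-5],[0,0,-5]]}' -1
python3 - <<'E'
from h import *
from plant import bot,cams
c=wcam(bot,cams,"w1"); print(bot.sense()["qpos"])
E
```

```text
clock: 1.25
ee_pos: [439.0, -272.2, 320.5]
tool_rot: [[0.865, 0.502, -0.001], [0.502, -0.865, 0.001], [-0.001, -0.001, -1.0]]
wrist_force: [0.5, -0.1, -0.3]
opening: 85.3
grip_force: 0.0
[-3.74837395e+01 -6.59342789e+00  9.01815644e+01 -9.97126377e-03
  9.64824344e+01  2.23715349e+01]
```

View pics/w1.png

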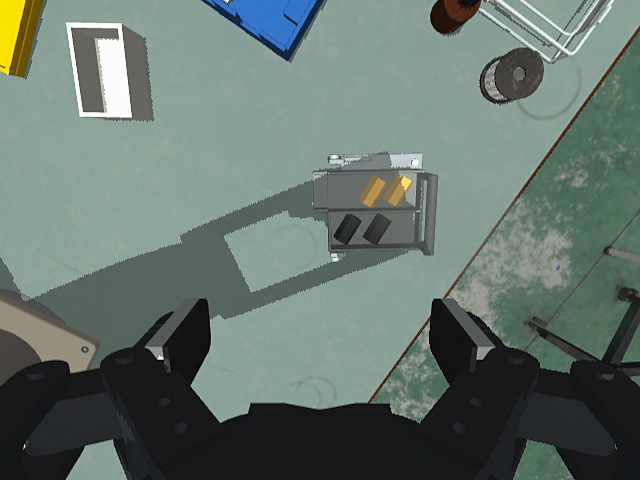

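Run:
```python
from h import *
w=load("w1"); a=crop(w["image"],300,145,445,265,5); cv2.imwrite("pics/c3.png",a)
```

```text
(no output)
```

View pics/c3.png

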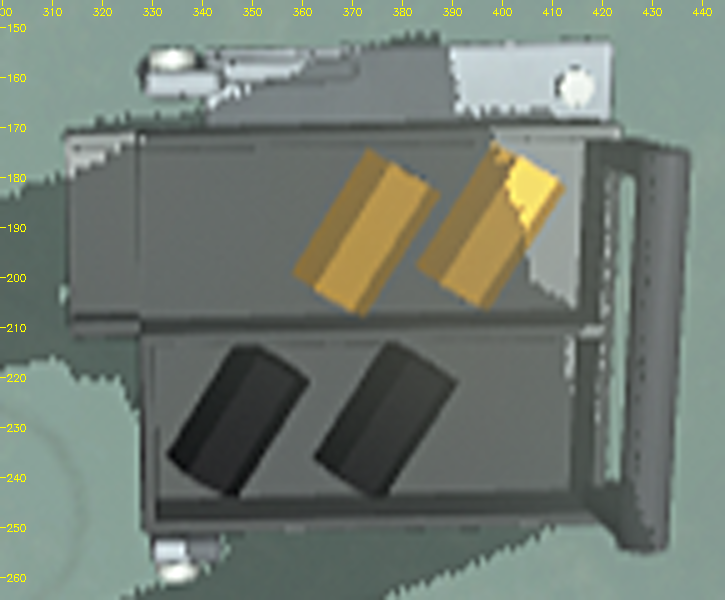

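Run:
```python
from h import *
np.set_printoptions(precision=1,suppress=True)
t=load("top0");w=load("w1")
T2=lambda px,py:(405+(px-350)/5-.5,245+py/5-.5)
W=lambda px,py:(300+px/5-.5,145+py/5-.5)
for n,a,b in(("hmid",(689,148),(655,348)),("h0",(642,72),(664,160)),("h1",(735,222),(649,538)),("ribF",(480,265),(142,322)),("ribB",(663,155),(600,330)),("cornRF",(535,348),(148,528)),("spoutL",(385,210),(68,133)),("spoutR",(447,287),(70,330))):
    p=tri((t,T2(*a)),(w,W(*b)));print(n,p[0],p[1])
for n,b,z in(("hmid",(655,348),114),("h0",(664,160),114),("h1",(649,538),114),("ribF",(142,322),88),("ribB",(600,330),88),("cornRF",(148,528),88),("spoutL",(68,145),68),("spoutR",(70,320),68),("fL",(138,143),68),("fR",(140,314),68)): print(n,atz(w,W(*b),z))
# cup in w1
for p in((68,23),(122,22),(133,119),(80,117)): print("cup",atz(w,p,45))
```

```text
hmid [ 492.8 -373.6   87.9] 0.5175070737306221
h0 [ 528.9 -365.7   47.8] 0.14607726920551928
h1 [ 460.6 -383.3  116.6] 1.286225313578683
ribF [ 443.  -280.1   83.3] 0.9446130632200774
ribB [ 490.1 -366.4   73.2] 0.36467244836145446
cornRF [ 406.2 -302.8   86.3] 0.08800405475799117
spoutL [ 467.  -247.2   43.4] 0.2584148725370273
spoutR [ 432.7 -268.    73. ] 0.12174323125484872
hmid [ 493.4 -364.5  114. ]
h0 [ 523.9 -345.5  114. ]
h1 [ 461.2 -385.4  114. ]
ribF [ 444.2 -278.9   88. ]
ribB [ 490.6 -361.9   88. ]
cornRF [ 406.6 -302.6   88. ]
spoutL [ 466.3 -248.1   68. ]
spoutR [ 433.9 -267.2   68. ]
fL [ 474.2 -260.7   68. ]
fR [ 442.7 -279.7   68. ]
cup [470.   42.6  45. ]
cup [498.5  -4.7  45. ]
cup [416.9 -50.7  45. ]
cup [389.9  -0.2  45. ]
```

```bash
python3 -m crank '{"linear":[[138,-230,130],[138,-230,130],[138,-230,130],[138,-230,130],[138,-230,130],[138,-230,130],[138,-230,130],[138,-230,130],[138,-230,130]],"turn":[[0,0,1],[0,0,1],[0,0,1],[0,0,1],[0,0,1],[0,0,1],[0,0,1],[0,0,1],[0,0,1]]}'
python3 - <<'E'
from h import *
from plant import bot,cams
c=wcam(bot,cams,"w2"); print(bot.sense()["qpos"])
E
```

```text
clock: 2.2
ee_pos: [443.6, -4.4, 192.0]
tool_rot: [[0.873, 0.488, 0.001], [0.488, -0.873, -0.001], [0.001, 0.001, -1.0]]
wrist_force: [-0.2, -0.3, 0.3]
opening: 85.5
grip_force: 0.0
[-7.20292578e+00 -1.64436710e+01  1.12024254e+02 -2.38470676e-02
  8.43383329e+01  5.36615765e+01]
```

View pics/w2.png

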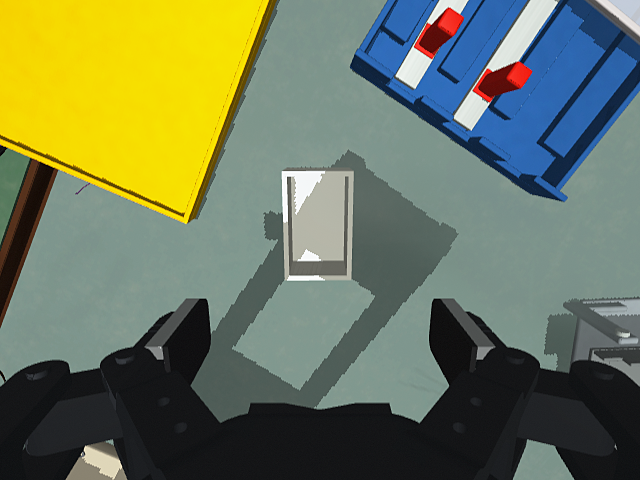

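Run:
```python
from h import *
np.set_printoptions(precision=1,suppress=True)
t=load("top0");w=load("w1");v=load("w2");s=load("scene0")
T=lambda px,py:(285+px/3.6-.5,160+py/3.6-.5)
S=lambda px,py:(240+px/5-.5,205+py/5-.5)
# order L,T,R,B
C=[];
for a,b,c,d in(((6,461),(68,23),(282,170),(325,478)),((80,418),(122,22),(353,169),(370,405)),((150,537),(133,119),(351,281),(527,453)),((73,580),(80,117),(284,280),(492,525))):
    p=tri((t,T(*a)),(v,c),(s,S(*d)));C.append(p[0]);print(p, atz(v,c,45))
print(np.mean(C,0))
# tabs top-face centre in w2 and scene
for n,c,d,a in(("tabL",(450,17),(239,256),(84,240)),("tabR",(519,73),(331,212),(175,243))): print(n,tri((v,c),(s,S(*d)),(t,T(*a))),atz(v,c,62))
print("kit corner",atz(v,(188,222),24))
```

```text
(array([469. ,  42.6,  40.2]), np.float64(1.9554088947536346)) [470.4  43.9  45. ]
(array([496.2,  -6.2,  39.9]), np.float64(2.3961475068342484)) [498.  -4.  45.]
(array([418. , -49.8,  41.5]), np.float64(2.095299374201007)) [417.1 -49.8  45. ]
(array([391. ,  -0.9,  43.4]), np.float64(1.7012244918476906)) [390.3   0.1  45. ]
[443.6  -3.6  41.2]
tabL (array([610.5,  -9.2,  62.6]), np.float64(4.1105245357690565)) [614.9  -7.9  62. ]
tabR (array([606.6, -68.4,  63.5]), np.float64(2.468044887102571)) [609.8 -68.7  62. ]
kit corner [389.1  95.6  24. ]
```

```bash
python3 -m crank '{"linear":[[0,0,50],[0,-1,100],[0,-1,140],[0,-1,160],[0,-1,172],[0,-1,180],[0,-1,180],[0,-1,180]],"turn":[[0,0,0],[0,0,0],[0,0,0],[0,0,0],[0,0,0],[0,0,0],[0,0,0],[0,0,0]]}' -1 && python3 -m crank '{"linear":[[0,0,0],[0,0,0],[0,0,0],[0,0,0],[0,0,0],[0,0,0],[0,0,0],[0,0,0]],"turn":[[0,0,0],[0,0,0],[0,0,0],[0,0,0],[0,0,0],[0,0,0],[0,0,0],[0,0,0]]}' 1
```

```text
clock: 3.05
ee_pos: [443.9, -2.7, 12.6]
tool_rot: [[0.873, 0.488, 0.002], [0.488, -0.873, -0.0], [0.002, 0.001, -1.0]]
wrist_force: [0.1, 0.7, -0.6]
opening: 85.4
grip_force: 0.0
clock: 3.85
ee_pos: [443.8, -2.3, 12.6]
tool_rot: [[0.872, 0.489, 0.002], [0.489, -0.872, -0.0], [0.002, 0.001, -1.0]]
wrist_force: [-0.3, -0.6, 7.6]
opening: 55.4
grip_force: 64.3
```

```bash
python3 -m crank '{"linear":[[0,0,-10],[-10,10,-10],[-20,21,-10],[-30,32,-10],[-40,42,-10],[-50,53,-10],[-60,64,-10],[-70,75,-10],[-80,85,-10],[-90,96,-10],[-100,107,-10],[-110,117,-10],[-116,121,-10],[-116,121,-10],[-116,121,-10]],"turn":[[0,0,0],[0,0,-8],[0,0,-16],[0,0,-24],[0,0,-32],[0,0,-40],[0,0,-48],[0,0,-56],[0,0,-64],[0,0,-72],[0,0,-80],[0,0,-87],[0,0,-90.7],[0,0,-90.7],[0,0,-90.7]]}'
```

```text
clock: 5.35
ee_pos: [400.6, -164.3, 21.6]
tool_rot: [[-0.497, 0.868, 0.0], [0.868, 0.497, 0.0], [0.0, 0.0, -1.0]]
wrist_force: [0.5, -0.3, -2.0]
opening: 55.6
grip_force: 63.7
```

```bash
python3 -m crank '{"linear":[[-15,0,0],[-30,0,0],[-45,1,0],[-58,1,0],[-66,1,0],[-66,1,0],[-66,1,4],[-66,1,8],[-66,1,9],[-66,1,9]],"turn":[[0,0,0],[0,0,0],[0,0,0],[0,0,0],[0,0,0],[0,0,0],[0,0,0],[0,0,0],[0,0,0],[0,0,0]]}'
python3 - <<'E'
from h import *
from plant import bot,cams
wcam(bot,cams,"w3")
E
```

```text
clock: 6.35
ee_pos: [434.2, -220.8, 12.6]
tool_rot: [[-0.499, 0.866, -0.0], [0.866, 0.499, 0.0], [0.0, -0.0, -1.0]]
wrist_force: [-2.6, 1.6, 7.7]
opening: 55.3
grip_force: 64.5
```

View pics/w3.png

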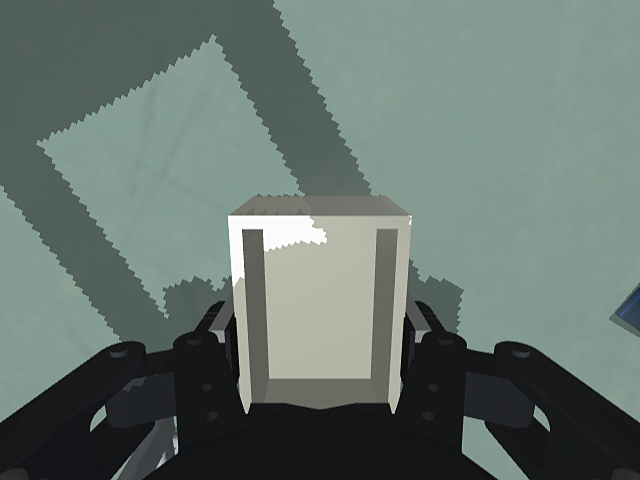

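```bash
python3 -m crank '{"linear":[[0,0,0],[0,0,0],[0,0,0],[0,0,-5],[0,0,-20],[0,0,-60],[0,0,-100],[0,0,-140],[0,0,-180],[0,0,-180]],"turn":[[0,0,0],[0,0,0],[0,0,0],[0,0,0],[0,0,0],[0,0,0],[0,0,0],[0,0,0],[0,0,0],[0,0,0]]}' -0.8 && python3 -m crank '{"linear":[[-14,-2,0],[-28,-4,0],[-42,-6,0],[-56,-8,0],[-70,-10,0],[-84,-12,0],[-98,-14,0],[-112,-16,0],[-126,-18,0],[-140,-20,0],[-154,-20,0],[-154,-20,0],[-154,-20,0]],"turn":[[0,0,8],[0,0,16],[0,0,24],[0,0,32],[0,0,40],[0,0,48],[0,0,56],[0,0,64],[0,0,72],[0,0,80],[0,0,87],[0,0,90],[0,0,90]]}' -0.3
python3 - <<'E'
from h import *
from plant import bot,cams
w=wcam(bot,cams,"w4"); print(bot.sense()["qpos"],w["camera_from_world"])
E
```

```text
clock: 7.4
ee_pos: [437.6, -223.1, 199.7]
tool_rot: [[-0.499, 0.866, 0.01], [0.866, 0.499, -0.006], [-0.01, 0.005, -1.0]]
wrist_force: [0.1, 0.6, -0.1]
opening: 76.7
grip_force: 0.0
clock: 8.7
ee_pos: [493.7, -364.6, 191.5]
tool_rot: [[0.867, 0.498, -0.001], [0.498, -0.867, 0.001], [-0.0, -0.001, -1.0]]
wrist_force: [-0.4, 0.2, 0.0]
opening: 55.4
grip_force: 0.0
[-4.12197292e+01  1.07900659e+01  8.57560318e+01  4.10103655e-03
  8.35199832e+01  1.87544572e+01] [[ 4.98635591e-01 -8.66811402e-01 -7.34680669e-04 -5.61989402e+02]
 [-8.36491698e-01 -4.81415962e-01  2.61763843e-01  2.14181940e+02]
 [-2.27253571e-01 -1.29910215e-01 -9.65131675e-01  4.06197413e+02]
 [ 0.00000000e+00  0.00000000e+00  0.00000000e+00  1.00000000e+00]]
```

View pics/w4.png

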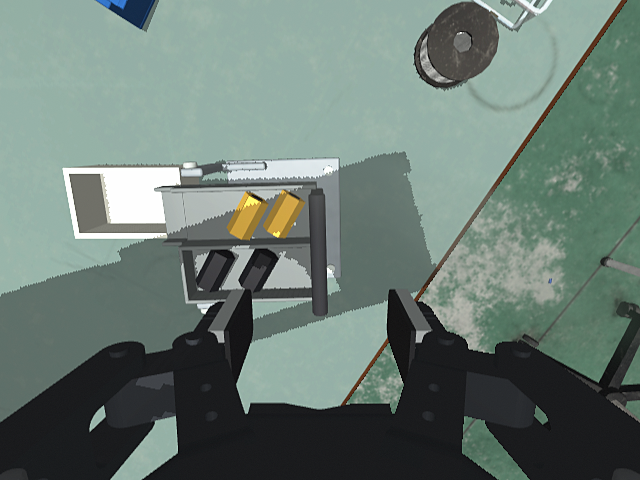

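Run:
```python
from h import *
np.set_printoptions(precision=1,suppress=True)
t=load("top0");w=load("w1");v=load("w4")
for n,a,b in(("mid",(430.5,214.1),(318,253)),("h0",(432.3,176.5),(316.5,194)),("h1",(429.3,252),(319.5,311)),("rimFR",(329.1,250.1),(186,301))): print(n,tri((w,a),(v,b)),atz(v,b,114))
o=np.array([444.2,-279]);R=np.array([[.5,-.866],[.866,.5]])
for n,b,z in(("cup",(64,169),45),("cup",(76,239),45),("spout",(156,187),88),("spout",(165,243),88),("rimFR",(186,301),88)): p=atz(v,b,z);print(n,p,R@(p[:2]-o))
```

```text
mid (array([ 493.7, -363.5,  116.1]), np.float64(0.34176715540080327)) [ 493.4 -363.6  114. ]
h0 (array([ 524.5, -344.8,  114.5]), np.float64(0.8346988981842222)) [ 525.1 -344.3  114. ]
h1 (array([ 461.9, -382.8,  120.3]), np.float64(0.0029486366491747133)) [ 459.3 -384.2  114. ]
rimFR (array([ 406.9, -302.3,   88.6]), np.float64(0.24611613889873965)) [ 421.9 -305.1  114. ]
cup [ 435.8 -168.5   45. ] [-99.9  48. ]
cup [ 386.8 -196.1   45. ] [-100.4   -8.2]
spout [ 472.4 -250.1   88. ] [-10.9  38.8]
spout [ 439.5 -271.1   88. ] [-9.2 -0.1]
rimFR [ 406.7 -302.    88. ] [  1.2 -44. ]
```

```bash
python3 -m crank '{"linear":[[0,0,40],[0,0,70],[0,0,84],[0,0,92],[0,0,94],[0,0,94]],"turn":[[0,0,0],[0,0,0],[0,0,0],[0,0,0],[0,0,0],[0,0,0]]}' && python3 -m crank '{"linear":[[0,0,0],[0,0,0],[0,0,0],[0,0,0],[0,0,0],[0,0,0],[0,0,0],[0,0,0]],"turn":[[0,0,0],[0,0,0],[0,0,0],[0,0,0],[0,0,0],[0,0,0],[0,0,0],[0,0,0]]}' 1
python3 - <<'E'
import numpy as np
r=np.hypot(98.5,48);a=np.arctan2(48,98.5)
L=[];T=[]
for th in np.linspace(0,51.5,15)[1:]:
    p=np.radians(th);f=p*.8
    dx=r*(np.cos(a+p)-np.cos(a));dz=r*(np.sin(a+p)-np.sin(a))
    L.append([0,round(dx+19*np.sin(f),1),round(-dz+19*(np.cos(f)-1),1)]);T.append([round(-np.degrees(f),1),0,0])
print(L,T)
E
```

```text
clock: 9.35
ee_pos: [494.6, -365.1, 99.5]
tool_rot: [[0.866, 0.5, 0.001], [0.5, -0.866, -0.001], [0.001, 0.002, -1.0]]
wrist_force: [-0.6, 0.3, -0.2]
opening: 55.4
grip_force: 0.0
clock: 10.15
ee_pos: [493.7, -363.6, 99.3]
tool_rot: [[0.866, 0.5, -0.001], [0.5, -0.866, 0.002], [-0.0, -0.002, -1.0]]
wrist_force: [-6.0, 6.9, 9.1]
opening: 7.7
grip_force: 58.8
[[0, np.float64(-2.3), np.float64(-6.2)], [0, np.float64(-5.0), np.float64(-12.3)], [0, np.float64(-8.1), np.float64(-18.2)], [0, np.float64(-11.5), np.float64(-23.8)], [0, np.float64(-15.4), np.float64(-29.3)], [0, np.float64(-19.5), np.float64(-34.4)], [0, np.float64(-23.9), np.float64(-39.2)], [0, np.float64(-28.7), np.float64(-43.8)], [0, np.float64(-33.7), np.float64(-48.0)], [0, np.float64(-39.0), np.float64(-51.9)], [0, np.float64(-44.5), np.float64(-55.4)], [0, np.float64(-50.3), np.float64(-58.5)], [0, np.float64(-56.2), np.float64(-61.3)], [0, np.float64(-62.2), np.float64(-63.7)]] [[np.float64(-2.9), 0, 0], [np.float64(-5.9), 0, 0], [np.float64(-8.8), 0, 0], [np.float64(-11.8), 0, 0], [np.float64(-14.7), 0, 0], [np.float64(-17.7), 0, 0], [np.float64(-20.6), 0, 0], [np.float64(-23.5), 0, 0], [np.float64(-26.5), 0, 0], [np.float64(-29.4), 0, 0], [np.float64(-32.4), 0, 0], [np.float64(-35.3), 0, 0], [np.float64(-38.3), 0, 0], [np.float64(-41.2), 0, 0]]
```

```bash
python3 -m crank '{"linear":[[0,-1,-3],[0,-2.3,-6.2],[0,-3.6,-9.2],[0,-5,-12.3],[0,-5,-12.3]],"turn":[[-1.5,0,0],[-2.9,0,0],[-4.4,0,0],[-5.9,0,0],[-5.9,0,0]]}'
python3 - <<'E'
from h import *
from plant import bot,cams
w=wcam(bot,cams,"w5"); print(bot.sense()["opening"])
E
```

```text
clock: 10.65
ee_pos: [491.1, -359.5, 110.8]
tool_rot: [[0.866, 0.497, 0.052], [0.5, -0.861, -0.09], [-0.0, 0.104, -0.995]]
wrist_force: [0.6, 2.5, -3.4]
opening: 7.5
grip_force: 58.9
7.6318961686775095
```

View pics/w5.png

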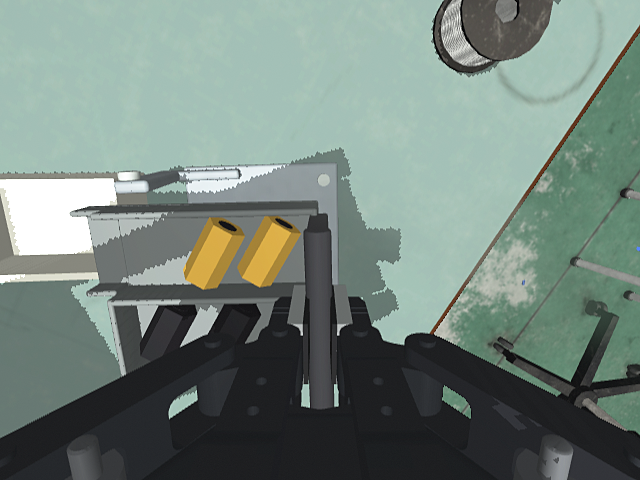

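Run:
```python
import numpy as np
from scipy.spatial.transform import Rotation as R
r=np.hypot(98.5,48);a=np.arctan2(48,98.5)
def pose(th):
    p=np.radians(th);f=.8*p
    return np.array([0,r*np.cos(a+p)+19*np.sin(f),-r*np.sin(a+p)+19*np.cos(f)]),-.8*th
p0,t0=pose(7.36); Q=R.from_euler('x',t0,degrees=True).as_matrix()
for seq in (np.linspace(7.36,51.5,15)[1:],):
    print([[0]+[round(float(x),1) for x in (Q.T@(pose(t)[0]-p0))[1:]] for t in seq],[[round(float(pose(t)[1]-t0),1),0,0] for t in seq])
```

```text
[[0, -2.1, -5.3], [0, -4.5, -10.4], [0, -7.1, -15.5], [0, -10.0, -20.3], [0, -13.2, -25.0], [0, -16.7, -29.5], [0, -20.3, -33.7], [0, -24.2, -37.8], [0, -28.4, -41.6], [0, -32.7, -45.2], [0, -37.2, -48.5], [0, -41.8, -51.6], [0, -46.7, -54.4], [0, -51.7, -56.9]] [[-2.5, 0, 0], [-5.0, 0, 0], [-7.6, 0, 0], [-10.1, 0, 0], [-12.6, 0, 0], [-15.1, 0, 0], [-17.7, 0, 0], [-20.2, 0, 0], [-22.7, 0, 0], [-25.2, 0, 0], [-27.7, 0, 0], [-30.3, 0, 0], [-32.8, 0, 0], [-35.3, 0, 0]]
```

```bash
python3 -m crank '{"linear":[[0,-2.1,-5.3],[0,-4.5,-10.4],[0,-7.1,-15.5],[0,-10,-20.3],[0,-13.2,-25],[0,-16.7,-29.5],[0,-20.3,-33.7],[0,-24.2,-37.8],[0,-28.4,-41.6],[0,-32.7,-45.2],[0,-37.2,-48.5],[0,-41.8,-51.6],[0,-46.7,-54.4],[0,-51.7,-56.9],[0,-51.7,-56.9],[0,-51.7,-56.9],[0,-51.7,-56.9],[0,-51.7,-56.9]],"turn":[[-2.5,0,0],[-5,0,0],[-7.6,0,0],[-10.1,0,0],[-12.6,0,0],[-15.1,0,0],[-17.7,0,0],[-20.2,0,0],[-22.7,0,0],[-25.2,0,0],[-27.7,0,0],[-30.3,0,0],[-32.8,0,0],[-35.3,0,0],[-35.3,0,0],[-35.3,0,0],[-35.3,0,0],[-35.3,0,0]]}'
python3 - <<'E'
from h import *
from plant import bot,cams
s=bot.sense();G=s["ee_pos"]-19*s["tool_rot"][:,2]
d=G[:2]-[444.2,-279];x=d@[.5,-.866];z=G[2]-66
print(G,x,z,np.hypot(x,z),np.degrees(np.arctan2(z,x)-np.arctan2(48,98.5)),s["qpos"])
w=wcam(bot,cams,"w6")
c=cams.camera("top");np.savez("pics/top1.npz",**c)
a=crop(c["image"],400,235,500,330,4);b=cv2.resize(w["image"][:,:,::-1],(400,300));o=np.zeros((400,800,3),np.uint8);o[:a.shape[0],:400]=a;o[:300,400:]=b;cv2.imwrite("pics/c5.png",o)
E
```

```text
clock: 12.5
ee_pos: [461.5, -311.4, 161.4]
tool_rot: [[0.868, 0.376, 0.326], [0.497, -0.653, -0.572], [-0.002, 0.658, -0.753]]
wrist_force: [-4.5, -3.2, -2.3]
opening: 7.6
grip_force: 59.1
[ 455.26086882 -300.55040686  175.72746546] 24.193086748279246 109.72746545720904 112.36290367408972 51.58574431470964 [-24.94278235 -25.63882138 131.96916834 -33.66903704  43.40292931
  53.76491348]
```

View pics/c5.png

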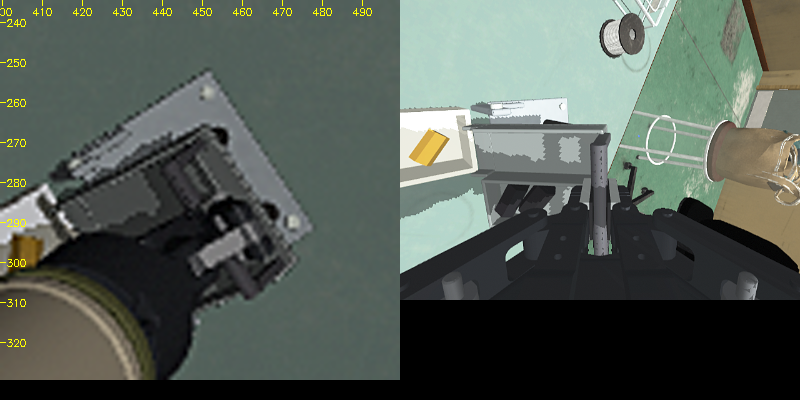

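```bash
python3 -m crank '{"linear":[[0,0,0],[0,0,0],[0,0,0],[0,0,0],[0,0,0],[0,0,0]],"turn":[[0,0,0],[0,0,0],[0,0,0],[0,0,0],[0,0,0],[0,0,0]]}'
python3 - <<'E'
import numpy as np
from scipy.spatial.transform import Rotation as R
r=np.hypot(98.5,48);a=np.arctan2(48,98.5)
def pose(th):
    p=np.radians(th);f=.8*p
    return np.array([0,r*np.cos(a+p)+19*np.sin(f),-r*np.sin(a+p)+19*np.cos(f)]),-.8*th
p0,t0=pose(51.5); Q=R.from_euler('x',t0,degrees=True).as_matrix()
for seq in (np.linspace(51.5,0,18)[1:],):
    print([[0]+[round(float(x),1) for x in (Q.T@(pose(t)[0]-p0))[1:]] for t in seq],[[round(float(pose(t)[1]-t0),1),0,0] for t in seq])
E
```

```text
clock: 13.2
ee_pos: [461.5, -311.5, 161.4]
tool_rot: [[0.868, 0.376, 0.326], [0.497, -0.653, -0.572], [-0.002, 0.658, -0.753]]
wrist_force: [-4.5, -3.9, -3.5]
opening: 7.7
grip_force: 59.1
[[0, 2.5, 4.7], [0, 4.7, 9.6], [0, 6.7, 14.6], [0, 8.4, 19.7], [0, 9.9, 24.9], [0, 11.0, 30.2], [0, 11.9, 35.5], [0, 12.5, 40.9], [0, 12.8, 46.3], [0, 12.8, 51.7], [0, 12.6, 57.2], [0, 12.0, 62.6], [0, 11.2, 68.0], [0, 10.0, 73.3], [0, 8.6, 78.6], [0, 6.9, 83.8], [0, 4.9, 88.9]] [[2.4, 0, 0], [4.8, 0, 0], [7.3, 0, 0], [9.7, 0, 0], [12.1, 0, 0], [14.5, 0, 0], [17.0, 0, 0], [19.4, 0, 0], [21.8, 0, 0], [24.2, 0, 0], [26.7, 0, 0], [29.1, 0, 0], [31.5, 0, 0], [33.9, 0, 0], [36.4, 0, 0], [38.8, 0, 0], [41.2, 0, 0]]
```

```bash
python3 -m crank '{"linear":[[0,2.5,4.7],[0,4.7,9.6],[0,6.7,14.6],[0,8.4,19.7],[0,9.9,24.9],[0,11,30.2],[0,11.9,35.5],[0,12.5,40.9],[0,12.8,46.3],[0,12.8,51.7],[0,12.6,57.2],[0,12,62.6],[0,11.2,68],[0,10,73.3],[0,8.6,78.6],[0,6.9,83.8],[0,4.9,88.5],[0,4.9,88.5],[0,4.9,88.5]],"turn":[[2.4,0,0],[4.8,0,0],[7.3,0,0],[9.7,0,0],[12.1,0,0],[14.5,0,0],[17,0,0],[19.4,0,0],[21.8,0,0],[24.2,0,0],[26.7,0,0],[29.1,0,0],[31.5,0,0],[33.9,0,0],[36.4,0,0],[38.8,0,0],[41.2,0,0],[41.2,0,0],[41.2,0,0]]}'
```

```text
clock: 15.1
ee_pos: [493.6, -363.7, 99.2]
tool_rot: [[0.866, 0.499, -0.001], [0.499, -0.866, 0.002], [0.0, -0.003, -1.0]]
wrist_force: [-5.4, 9.0, 6.9]
opening: 8.2
grip_force: 61.6
```

```bash
python3 -m crank '{"linear":[[0,0,0],[0,0,0],[0,0,0],[0,0,0],[0,0,-10],[0,0,-40],[0,0,-80],[0,0,-100]],"turn":[[0,0,0],[0,0,0],[0,0,0],[0,0,0],[0,0,0],[0,0,0],[0,0,0],[0,0,0]]}' -0.3 && python3 -m crank '{"linear":[[2,-14,0],[4,-28,0],[6,-42,0],[8,-56,0],[10,-70,0],[12,-84,0],[14,-98,0],[16,-112,0],[18,-126,0],[20,-140,0],[20,-153,0],[20,-153,0],[20,-153,0]],"turn":[[0,0,-8],[0,0,-16],[0,0,-24],[0,0,-32],[0,0,-40],[0,0,-48],[0,0,-56],[0,0,-64],[0,0,-72],[0,0,-80],[0,0,-87],[0,0,-90],[0,0,-90]]}' -0.8
python3 - <<'E'
from h import *
from plant import bot,cams
w=wcam(bot,cams,"w7")
c=cams.camera("top");np.savez("pics/top2.npz",**c)
a=crop(c["image"],400,235,500,330,4);b=cv2.resize(w["image"][:,:,::-1],(400,300));o=np.zeros((600,800,3),np.uint8);o[:a.shape[0],:400]=a;o[:300,400:]=b
a=crop(c["image"],280,160,380,260,2.8);o[305:305+a.shape[0],400:400+a.shape[1]]=a[:295];cv2.imwrite("pics/c6.png",o)
E
```

```text
clock: 15.9
ee_pos: [495.0, -365.4, 203.5]
tool_rot: [[0.866, 0.499, 0.004], [0.499, -0.866, -0.004], [0.002, 0.005, -1.0]]
wrist_force: [-0.4, 0.2, 0.5]
opening: 55.6
grip_force: 0.0
clock: 17.2
ee_pos: [434.9, -221.7, 199.6]
tool_rot: [[-0.5, 0.866, 0.001], [0.866, 0.5, -0.001], [-0.001, 0.001, -1.0]]
wrist_force: [-0.3, 0.5, 0.6]
opening: 76.9
grip_force: 0.0
```

View pics/c6.png

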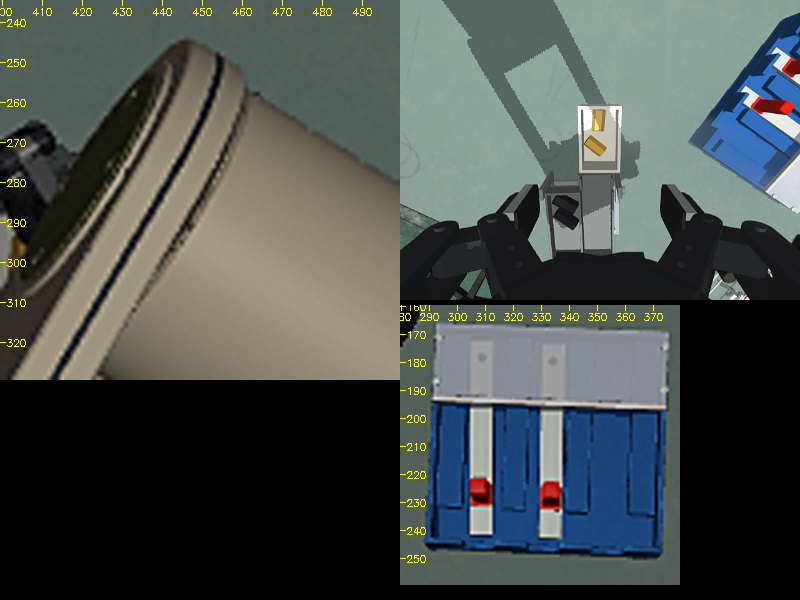

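```bash
python3 -m crank '{"linear":[[1,0,45],[1,0,90],[1,0,135],[1,0,165],[1,0,180],[1,0,186],[1,0,187],[1,0,187]],"turn":[[0,0,0],[0,0,0],[0,0,0],[0,0,0],[0,0,0],[0,0,0],[0,0,0],[0,0,0]]}' && python3 -m crank '{"linear":[[0,0,0],[0,0,0],[0,0,0],[0,0,0],[0,0,0],[0,0,0],[0,0,0]],"turn":[[0,0,0],[0,0,0],[0,0,0],[0,0,0],[0,0,0],[0,0,0],[0,0,0]]}' 1
```

```text
clock: 18.1
ee_pos: [435.1, -221.5, 12.6]
tool_rot: [[-0.499, 0.867, 0.001], [0.867, 0.499, -0.001], [-0.001, 0.001, -1.0]]
wrist_force: [-0.9, -0.1, 0.6]
opening: 77.0
grip_force: 0.0
clock: 18.8
ee_pos: [435.4, -221.7, 13.2]
tool_rot: [[-0.499, 0.866, 0.002], [0.866, 0.499, -0.002], [-0.003, 0.001, -1.0]]
wrist_force: [-0.4, -0.0, 6.4]
opening: 55.4
grip_force: 64.8
```

Run:
```python
from h import *
np.set_printoptions(precision=1,suppress=True)
t=load("top0")
hsv=cv2.cvtColor(t["image"],cv2.COLOR_RGB2HSV); m=cv2.inRange(hsv,(20,150,80),(35,255,255)); m[:230]=0;m[:,:150]=0
m=cv2.morphologyEx(m,cv2.MORPH_OPEN,np.ones((5,5)))
c=max(cv2.findContours(m,0,2)[0],key=cv2.contourArea)
q=cv2.approxPolyDP(c,6,True)[:,0].astype(float);print(q)
P=np.array([atz(t,p,24 if p[0]<210 else 0) for p in q]);print(P,P.mean(0))
```

```text
[[257. 239.]
 [159. 246.]
 [163. 332.]
 [260. 323.]]
[[586.5 115.5   0. ]
 [570.  345.9  24. ]
 [368.2 330.4  24. ]
 [385.2 107.3   0. ]] [477.5 224.7  12. ]
```

```bash
python3 -m crank '{"linear":[[0,0,-5],[0,0,-9],[15,0,-9],[30,0,-9],[45,0,-9],[60,0,-9],[72,0,-20],[76,0,-45],[76,0,-60],[76,0,-60]],"turn":[[0,0,0],[0,0,0],[0,0,0],[0,0,0],[0,0,0],[0,0,0],[0,0,0],[0,0,0],[0,0,0],[0,0,0]]}'
python3 - <<'E'
from plant import bot
import numpy as np
s=bot.sense();print(s["tool_rot"].T@(np.array([475.5,284.8,100])-s["ee_pos"]),s["qpos"],s["opening"])
E
```

```text
clock: 19.8
ee_pos: [398.0, -155.8, 74.1]
tool_rot: [[-0.5, 0.866, 0.004], [0.866, 0.5, -0.002], [-0.004, 0.003, -1.0]]
wrist_force: [1.0, 0.3, -1.3]
opening: 55.1
grip_force: 64.0
[342.86253933 287.32461651 -26.58712885] [-2.82597335e+01 -1.25329451e+01  1.21658861e+02  3.99040886e-04
  7.05962051e+01 -5.82333709e+01] 55.07856253669959
```

```bash
python3 -m crank '{"linear":[[19,16,-2],[38,32,-4],[57,48,-6],[76,64,-8],[95,80,-10],[114,96,-11],[133,112,-12],[152,128,-13],[171,144,-14],[190,160,-15],[209,176,-16],[228,191,-18],[247,207,-20],[266,223,-22],[285,239,-24],[304,255,-26],[323,271,-26],[343,287,-26],[343,287,-26],[343,287,-26]],"turn":[[0,0,-4],[0,0,-8],[0,0,-12],[0,0,-16],[0,0,-20],[0,0,-24],[0,0,-28],[0,0,-32],[0,0,-36],[0,0,-40],[0,0,-44],[0,0,-48],[0,0,-52],[0,0,-56],[0,0,-60],[0,0,-63],[0,0,-64.5],[0,0,-64.5],[0,0,-64.5],[0,0,-64.5]]}'
python3 - <<'E'
from plant import bot
import numpy as np
s=bot.sense();print(s["tool_rot"].T@(np.array([475.5,284.8,27])-s["ee_pos"]),s["qpos"],s["opening"])
E
```

```text
clock: 21.8
ee_pos: [473.0, 285.3, 96.2]
tool_rot: [[-0.997, -0.079, -0.002], [-0.079, 0.997, -0.001], [0.002, -0.001, -1.0]]
wrist_force: [-0.4, -0.5, -2.9]
opening: 55.2
grip_force: 64.4
[-2.62352555 -0.58239947 69.17181082] [ 2.57865063e+01  6.36539733e+00  1.00998524e+02 -1.61773798e-02
  7.27559849e+01 -6.87221490e+01] 55.15162231340195
```

```bash
python3 -m crank '{"linear":[[0,0,20],[-2,0,40],[-2,0,55],[-2,0,62],[-2,0,62],[-2,0,62]],"turn":[[0,0,0],[0,0,0],[0,0,0],[0,0,0],[0,0,0],[0,0,0]]}'
```

```text
clock: 22.4
ee_pos: [476.0, 285.5, 36.1]
tool_rot: [[-0.997, -0.077, 0.001], [-0.077, 0.997, 0.0], [-0.001, 0.0, -1.0]]
wrist_force: [-0.4, -0.6, -1.8]
opening: 55.0
grip_force: 64.6
```

```bash
python3 -m crank '{"linear":[[0,0,3],[0,0,6],[0,0,8],[0,0,9],[0,0,9],[0,0,9]],"turn":[[0,0,0],[0,0,0],[0,0,0],[0,0,0],[0,0,0],[0,0,0]]}'
```

```text
clock: 23.0
ee_pos: [475.8, 285.7, 27.3]
tool_rot: [[-0.997, -0.078, 0.0], [-0.078, 0.997, 0.0], [-0.0, 0.0, -1.0]]
wrist_force: [-4.0, -1.7, 5.8]
opening: 55.0
grip_force: 65.4
```

```bash
python3 -m crank '{"linear":[[0,0,0],[0,0,0],[0,0,0],[0,0,-10],[0,0,-40],[0,0,-80],[0,0,-120],[0,0,-160],[0,0,-200],[0,0,-220],[0,0,-220]],"turn":[[0,0,0],[0,0,0],[0,0,0],[0,0,0],[0,0,0],[0,0,0],[0,0,0],[0,0,0],[0,0,0],[0,0,0],[0,0,0]]}' -0.6
python3 - <<'E'
from plant import bot,cams
from h import *
s=bot.sense();print(s["tool_rot"].T@(np.array([540,-40,250])-s["ee_pos"]),s["qpos"],s["opening"]); wcam(bot,cams,"w8")
E
```

```text
clock: 24.1
ee_pos: [477.7, 286.6, 252.2]
tool_rot: [[-0.997, -0.078, 0.008], [-0.078, 0.997, 0.004], [-0.008, 0.003, -1.0]]
wrist_force: [0.3, 0.3, 0.5]
opening: 68.6
grip_force: 0.0
[ -36.71758427 -330.44785683    1.50287286] [ 2.56873717e+01 -1.19160049e-01  9.10083953e+01  4.77085839e-04
  8.86239677e+01 -6.87706241e+01] 68.55466406051049
```

```bash
python3 -m crank '{"linear":[[-37,-330,2],[-37,-330,2],[-37,-330,2],[-37,-330,2],[-37,-330,2],[-37,-330,2],[-37,-330,2],[-37,-330,2],[-37,-330,2],[-37,-330,2],[-37,-330,2],[-37,-330,2]],"turn":[[0,0,7.9],[0,0,7.9],[0,0,7.9],[0,0,7.9],[0,0,7.9],[0,0,7.9],[0,0,7.9],[0,0,7.9],[0,0,7.9],[0,0,7.9],[0,0,7.9],[0,0,7.9]]}' -0.1
python3 - <<'E'
from plant import bot,cams
from h import *
w=wcam(bot,cams,"w9"); print(bot.sense()["opening"])
np.set_printoptions(precision=1,suppress=True)
for n,p in dict(tabL=(610,-9,62),tabR=(606,-68,62)).items(): print(n,proj(w,np.array(p)))
a=crop(w["image"],220,60,420,210,4)
cv2.imwrite("pics/c7.png",a)
hsv=cv2.cvtColor(w["image"],cv2.COLOR_RGB2HSV); m=cv2.inRange(hsv,(0,150,60),(8,255,255))|cv2.inRange(hsv,(172,150,60),(180,255,255))
print(cv2.connectedComponentsWithStats(m)[2])
E
```

```text
clock: 25.35
ee_pos: [538.1, -39.4, 244.5]
tool_rot: [[-0.998, 0.058, -0.0], [0.058, 0.998, 0.0], [0.0, 0.0, -1.0]]
wrist_force: [-0.2, 0.4, -0.3]
opening: 47.2
grip_force: 0.0
46.64882406211963
tabL [355.1 290.6]
tabR [293.1 290. ]
[[     0      0    640    480 304939]
 [   605     11      1      1      1]
 [   607     11      1      1      1]
 [   612     10      1      1      1]
 [   588     14      2      1      2]
 [   285    267     19     33    498]
 [   343    268     19     32    497]
 [   597    287     43     57   1231]
 [   607    290      1      1      1]
 [   590    323      1      1      1]
 [   591    325      1      1      1]
 [   596    330      2      2      2]
 [   599    332      2      2      2]
 [   548    357      1      1      1]
 [    93    364      1      1      1]
 [   547    364      1      1      1]
 [   565    365      1      1      1]
 [   122    476      7      4     19]]
```

View pics/c7.png

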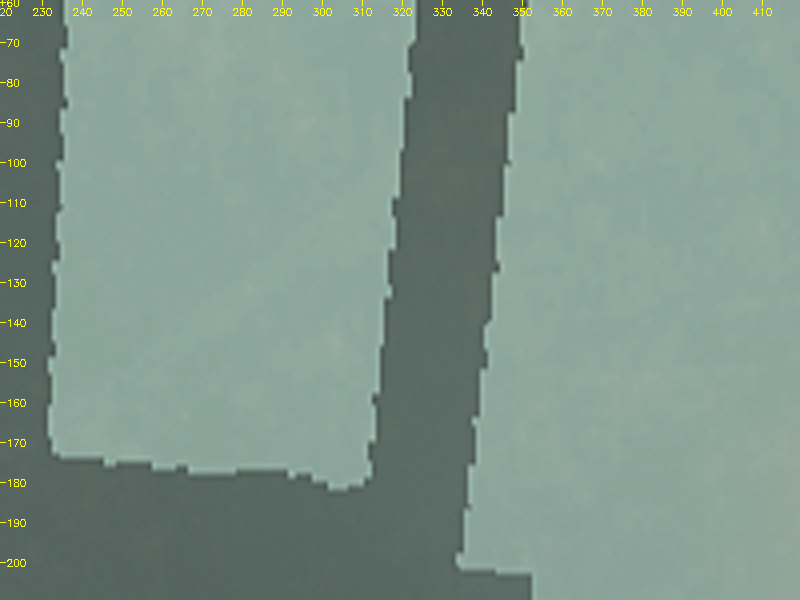

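```bash
cat > fit.py <<'E'
from h import *
from scipy.optimize import least_squares
def reds(c,box):
    x0,y0,x1,y1=box; hsv=cv2.cvtColor(c["image"],cv2.COLOR_RGB2HSV)
    m=cv2.inRange(hsv,(0,150,70),(8,255,255))|cv2.inRange(hsv,(172,150,70),(180,255,255)); k=np.zeros_like(m);k[y0:y1,x0:x1]=m[y0:y1,x0:x1]
    s=cv2.connectedComponentsWithStats(k)[2][1:]; return [np.array([a[0]-.5,a[1]-.5,a[0]+a[2]-.5,a[1]+a[3]-.5]) for a in s if a[4]>25]
def box(c,p,yaw,zb=12,zt=None):
    zt=p[2] if zt is None else zt; cs,sn=np.cos(yaw),np.sin(yaw)
    q=np.array([proj(c,np.array([p[0]+cs*i-sn*j,p[1]+sn*i+cs*j,z])) for i in(-7,7) for j in(-7,7) for z in(zb,zt)])
    return np.r_[q.min(0),q.max(0)]
def fit(obs,p0,yaw):
    r=least_squares(lambda p:np.concatenate([box(c,p,yaw)-b for c,b in obs]),p0); return r.x,r.fun
E
python3 - <<'E'
from fit import *
np.set_printoptions(precision=1,suppress=True)
w=load("w9");t=load("top0");s=load("scene0");v=load("w2")
bw=sorted(reds(w,(270,250,380,320)),key=lambda b:-b[0]);bt=sorted(reds(t,(290,200,360,250)),key=lambda b:b[0]);bs=sorted(reds(s,(260,235,330,285)),key=lambda b:b[0]); bv=sorted(reds(v,(380,0,560,120)),key=lambda b:b[0])
print(bw,bt,bs,bv)
for i in range(2):
    for o in([(w,bw[i]),(t,bt[i])],[(w,bw[i]),(v,bv[i])],[(w,bw[i]),(t,bt[i]),(s,bs[i]),(v,bv[i])]): print(i,*fit(o,[608,-10-58*i,62],np.radians(-3.4)))
# bar edge fit for yaw/lanes: white bar pixels in w9
hsv=cv2.cvtColor(w["image"],cv2.COLOR_RGB2HSV)
m=cv2.inRange(hsv,(0,0,120),(180,40,255))
for i in range(2):
    u=(bw[i][0]+bw[i][2])/2
    for vv in (230,240,250,258,320,340,360,380):
        x=np.where(m[vv,int(u)-25:int(u)+26])[0]+int(u)-25
        if len(x): print(i,vv,x.min(),x.max(),atz(w,((x.min()+x.max())/2,vv),12))
E
```

```text
[array([342.5, 267.5, 361.5, 299.5]), array([284.5, 266.5, 303.5, 299.5])] [array([304.5, 221.5, 312.5, 231.5]), array([329.5, 222.5, 337.5, 232.5])] [array([283.5, 254.5, 292.5, 272.5]), array([301.5, 245.5, 310.5, 263.5])] [array([413.5,   7.5, 463.5,  58.5]), array([472.5,  61.5, 531.5, 101.5])]
0 [610.4 -10.9  66. ] [ 0.  -0.4 -0.4  0.1 -0.1 -0.  -0.8 -0.6]
0 [610.1  -9.6  64.3] [ 1.2 -0.6  0.8 -0.9  1.   0.2  0.7 -0.3]
0 [610.3  -9.7  63.4] [ 1.1 -0.5  0.6 -1.2 -0.6  0.2 -1.3 -0.5  0.4 -1.9 -0.8 -1.1  1.2  0.6
  0.5 -0.4]
1 [606.3 -68.4  67.8] [ 0.2 -0.  -1.   0.1  0.   0.3 -1.6 -0.2]
1 [606.2 -68.4  64.7] [ 0.4 -0.1 -1.  -1.2 -0.5 -0.1  0.6 -0.8]
1 [606.4 -68.6  64. ] [ 0.3  0.1 -1.2 -1.4  0.1  0.5 -1.5 -0.3  0.7 -1.3 -0.9 -0.5 -0.2  0.1
  0.4 -0.8]
0 230 333 377 [562.5  -2.9  12. ]
0 250 341 359 [584.1  -8.9  12. ]
0 258 341 359 [593.1  -9.2  12. ]
0 320 343 360 [666.2 -10.2  12. ]
0 340 344 360 [691.4 -10.5  12. ]
0 360 327 377 [717.3 -11.4  12. ]
0 380 327 377 [744.  -12.4  12. ]
1 250 285 303 [580.7 -68.6  12. ]
1 258 286 303 [589.6 -68.7  12. ]
1 320 289 306 [662.7 -70.9  12. ]
1 340 290 306 [687.8 -72.2  12. ]
1 360 269 319 [713.4 -78.7  12. ]
1 380 269 319 [740.1 -80.7  12. ]
```

Run:
```python
from h import *
w=load("w9");g=w["image"].astype(int)
a=np.radians(-3.1)
for xx in (1,2.5,4):
  print(xx)
  out=[]
  for yy in np.arange(-100,101,1.0):
    p=np.array([560+np.cos(a)*xx-np.sin(a)*yy,-63.1+np.sin(a)*xx+np.cos(a)*yy,49])
    u,v=proj(w,p); c=cv2.remap(w["image"],np.float32([[u]]),np.float32([[v]]),1)[0,0].astype(int); out.append((yy,c[2],c[0]))
  prev=None;st=""
  for y,b,r in out:
    if prev is None or abs(b-prev[0])>18 or abs(r-prev[1])>18: st+=f" {y:.0f}:{b}/{r}"
    prev=(b,r)
  print(st)
print(proj(w,np.array([560,-63,49])))
```

```text
1
 -100:155/141 -96:123/98 -95:80/34 -94:66/8 -60:95/26 -59:117/32 -38:77/22 -10:94/25 -9:134/34 15:73/21 42:133/39 43:193/52 65:169/52 66:120/43 67:77/35 99:123/104 100:150/143
2.5
 -100:155/140 -98:138/122 -97:118/61 -96:95/26 -66:74/21 -62:100/27 -12:69/20 -10:116/32 -9:116/53 8:122/32 15:97/27 41:128/35 42:193/51 43:213/56 53:191/58 66:176/53 67:91/36 68:62/31 69:129/43 70:158/49 100:167/94
4
 -100:156/140 -98:133/96 -97:112/17 -66:68/20 -64:76/20 -63:110/29 -40:104/29 -39:125/35 -12:77/20 -10:117/79 -9:105/110 7:93/102 8:116/35 41:151/40 42:175/51 43:123/59 60:152/125 61:202/62 67:159/49 68:93/36 69:156/50 70:207/60 100:172/79
[295.57856568 239.7311593 ]
```

```bash
python3 -m crank '{"linear":[[-35,17,30],[-70,34,60],[-70,34,100],[-70,34,134],[-70,34,164],[-70,34,190],[-70,34,205],[-70,34,213],[-70,34,217],[-70,34,217]],"turn":[[0,0,0],[0,0,0],[0,0,0],[0,0,0],[0,0,0],[0,0,0],[0,0,0],[0,0,0],[0,0,0],[0,0,0]]}' && python3 -m crank '{"linear":[[0,0,0],[0,0,0],[0,0,0],[0,0,0],[0,0,0],[0,0,0],[0,0,0],[0,0,0]],"turn":[[0,0,0],[0,0,0],[0,0,0],[0,0,0],[0,0,0],[0,0,0],[0,0,0],[0,0,0]]}' 1
```

```text
clock: 26.4
ee_pos: [610.7, -10.7, 28.3]
tool_rot: [[-0.998, 0.06, 0.001], [0.06, 0.998, -0.0], [-0.001, -0.0, -1.0]]
wrist_force: [-0.3, -0.6, -0.1]
opening: 46.8
grip_force: 0.0
clock: 27.2
ee_pos: [611.1, -11.0, 28.9]
tool_rot: [[-0.998, 0.06, 0.002], [0.06, 0.998, -0.0], [-0.002, -0.0, -1.0]]
wrist_force: [-0.9, 0.3, 5.7]
opening: 13.2
grip_force: 58.7
```

```bash
python3 -m crank '{"linear":[[-0.7,0,-3.5],[-1.5,0,-7],[-2.4,0.5,-10.5],[-3.3,0.5,-14],[-4.4,1,-17.5],[-5.6,1,-20.8],[-6.7,1,-23.8],[-7.7,1,-26.4],[-7.7,1,-26.4],[-7.7,1,-26.4]],"turn":[[0,1.5,0],[0,3,0],[0,4.5,0],[0,6,0],[0,7.5,0],[0,9,0],[0,10.3,0],[0,11.5,0],[0,11.5,0],[0,11.5,0]]}'
python3 - <<'E'
from fit import *
from plant import bot,cams
s=bot.sense();print(s["tool_rot"][:,0],s["opening"])
c=cams.camera("top");np.savez("pics/top3.npz",**c);c=cams.camera("scene");np.savez("pics/sc3.npz",**c);print(reds(c,(250,225,340,300)))
E
```

```text
clock: 28.2
ee_pos: [618.3, -10.3, 54.1]
tool_rot: [[-0.978, 0.06, -0.198], [0.059, 0.998, 0.012], [0.198, 0.0, -0.98]]
wrist_force: [-0.0, 0.6, 2.6]
opening: 13.2
grip_force: 58.3
[-0.97842064  0.05887275  0.1980582 ] 13.238753168734583
[array([282.5, 244.5, 290.5, 263.5]), array([301.5, 245.5, 310.5, 263.5])]
```

```bash
python3 -m crank '{"linear":[[6,0,0],[13,0,0],[20,0,0],[27,0,0],[34,0,0],[41,0,0],[48,0,0],[55,0,0],[62,0,0],[69,0,0],[76,0,0],[82,0,0],[82,0,0]],"turn":[[0,0,0],[0,0,0],[0,0,0],[0,0,0],[0,0,0],[0,0,0],[0,0,0],[0,0,0],[0,0,0],[0,0,0],[0,0,0],[0,0,0],[0,0,0]]}'
python3 - <<'E'
from fit import *
from plant import bot,cams
c=cams.camera("scene");np.savez("pics/sc4.npz",**c);print(reds(c,(250,225,345,310)))
E
```

```text
clock: 29.6
ee_pos: [537.0, -5.4, 70.4]
tool_rot: [[-0.978, 0.06, -0.199], [0.059, 0.998, 0.012], [0.2, 0.0, -0.98]]
wrist_force: [0.4, 0.3, -1.6]
opening: 13.2
grip_force: 58.3
[array([298.5, 256.5, 307.5, 276.5])]
```

```bash
python3 -m crank '{"linear":[[3,0,-15],[6,0,-29],[10,0,-49],[14,0,-69],[20,0,-98],[20,0,-98]],"turn":[[0,0,0],[0,0,0],[0,0,0],[0,0,0],[0,0,0],[0,0,0]]}' && python3 -m crank '{"linear":[[0,0,0],[0,0,0],[0,0,0],[0,0,0],[0,0,0],[0,0,0]],"turn":[[0,-3,0],[0,-6,0],[0,-9,0],[0,-11.5,0],[0,-11.5,0],[0,-11.5,0]]}'
python3 - <<'E'
from fit import *
from plant import bot,cams
s=bot.sense();print(s["tool_rot"].T@(np.array([436.4,143.3,100])-s["ee_pos"]),s["tool_rot"].T@(np.array([432.5,193.2,100])-s["ee_pos"]),s["qpos"])
E
```

```text
clock: 30.25
ee_pos: [541.0, -5.8, 176.8]
tool_rot: [[-0.98, 0.06, -0.19], [0.059, 0.998, 0.011], [0.19, -0.0, -0.982]]
wrist_force: [1.4, -0.6, -0.9]
opening: 12.9
grip_force: 58.4
clock: 30.85
ee_pos: [537.6, -5.5, 170.9]
tool_rot: [[-0.998, 0.06, -0.0], [0.06, 0.998, -0.0], [0.0, -0.0, -1.0]]
wrist_force: [-0.3, 0.5, -0.7]
opening: 12.9
grip_force: 58.4
[109.99953488 142.41989203  70.92587236] [116.89254904 191.99515152  70.92447374] [-6.04566505e+00 -8.51960795e-02  9.95195780e+01 -2.73877742e-03
  8.05714014e+01 -9.25984224e+01]
```

```bash
python3 -m crank '{"linear":[[10,16,0],[20,32,0],[30,48,0],[40,64,0],[50,80,0],[60,96,0],[70,112,10],[80,128,20],[90,144,30],[100,160,45],[110,176,60],[117,192,70],[117,192,70],[117,192,70]],"turn":[[0,0,-1],[0,0,-2],[0,0,-3],[0,0,-4],[0,0,-5],[0,0,-6],[0,0,-7],[0,0,-7.8],[0,0,-7.8],[0,0,-7.8],[0,0,-7.8],[0,0,-7.8],[0,0,-7.8],[0,0,-7.8]]}'
python3 - <<'E'
from fit import *
from plant import bot,cams
np.set_printoptions(precision=1,suppress=True)
s=bot.sense();print(s["tool_rot"].T@(np.array([432.5,193.2,39])-s["ee_pos"]),s["opening"])
t=cams.camera("top");c=cams.camera("scene");np.savez("pics/sc5.npz",**c);np.savez("pics/top5.npz",**t)
print(reds(c,(180,200,345,380)),reds(t,(180,200,360,340)))
# yellow rim corners estimate in scene: white bar edge
cv2.imwrite("pics/sc5.png",c["image"][:,:,::-1])
E
```

```text
clock: 32.25
ee_pos: [432.0, 193.6, 100.3]
tool_rot: [[-0.997, -0.078, -0.001], [-0.078, 0.997, -0.0], [0.001, -0.0, -1.0]]
wrist_force: [-0.0, -0.6, -0.7]
opening: 13.3
grip_force: 58.6
[-0.5 -0.5 61.3] 13.323745074321813
[array([179.5, 199.5, 183.5, 216.5]), array([301.5, 245.5, 310.5, 263.5]), array([179.5, 295.5, 190.5, 317.5]), array([257.5, 309.5, 266.5, 330.5])] [array([179.5, 199.5, 196.5, 214.5]), array([329.5, 222.5, 337.5, 232.5])]
```

```bash
python3 -m crank '{"linear":[[0,0,20],[0,0,40],[0,0,50],[0,0,55],[0,0,58],[0,0,58],[0,0,58]],"turn":[[0,0,0],[0,0,0],[0,0,0],[0,0,0],[0,0,0],[0,0,0],[0,0,0]]}' && python3 -m crank '{"linear":[[0,0,1],[0,0,2],[0,0,3],[0,0,3.5],[0,0,3.5]],"turn":[[0,0,0],[0,0,0],[0,0,0],[0,0,0],[0,0,0]]}'
```

```text
clock: 33.05
ee_pos: [433.0, 193.4, 43.1]
tool_rot: [[-0.997, -0.076, 0.001], [-0.076, 0.997, 0.0], [-0.001, 0.0, -1.0]]
wrist_force: [1.0, 0.9, -1.2]
opening: 12.8
grip_force: 58.6
clock: 33.55
ee_pos: [432.3, 193.3, 38.9]
tool_rot: [[-0.997, -0.076, -0.0], [-0.076, 0.997, -0.0], [0.0, -0.0, -1.0]]
wrist_force: [-0.4, 1.4, -0.2]
opening: 13.0
grip_force: 58.7
```

```bash
python3 -m crank '{"linear":[[0,0,0],[0,0,0],[0,0,0],[0,0,0],[0,0,-8],[0,0,-40],[0,0,-80],[0,0,-120],[0,0,-160],[0,0,-200],[0,0,-210],[0,0,-210]],"turn":[[0,0,0],[0,0,0],[0,0,0],[0,0,0],[0,0,0],[0,0,0],[0,0,0],[0,0,0],[0,0,0],[0,0,0],[0,0,0],[0,0,0]]}' -0.1;  python3 - <<'E'
from fit import *
from plant import bot,cams
np.set_printoptions(precision=1,suppress=True)
w=wcam(bot,cams,"w10");t=cams.camera("top");c=cams.camera("scene");np.savez("pics/sc6.npz",**c);np.savez("pics/top6.npz",**t)
s=bot.sense();print(s["tool_rot"].T@(np.array([538,-40,245])-s["ee_pos"]))
P=np.array([432.5,193.2,72])
print("pred",box(w,P,.078,22),box(t,P,.078,22),box(c,P,.078,22))
print([b for b in reds(w,(200,200,440,400))],reds(t,(200,200,360,340)),reds(c,(240,230,345,380)))
E
```

```text
clock: 34.75
ee_pos: [433.6, 193.7, 251.7]
tool_rot: [[-0.997, -0.076, 0.005], [-0.076, 0.997, 0.002], [-0.005, 0.001, -1.0]]
wrist_force: [-0.1, 0.0, 0.0]
opening: 47.2
grip_force: 0.0
[ -88.5 -240.4    1.9]
pred [310.5 200.4 326.2 224.4] [213.7 300.3 225.3 307.5] [258.7 326.  268.3 346.2]
[array([310.5, 199.5, 327.5, 225.5]), array([358.5, 380.5, 392.5, 399.5])] [array([329.5, 222.5, 337.5, 232.5]), array([216.5, 298.5, 226.5, 307.5])] [array([301.5, 245.5, 310.5, 263.5]), array([258.5, 327.5, 268.5, 347.5])]
```

```bash
python3 -m crank '{"linear":[[-84,-269,2],[-84,-269,2],[-84,-269,2],[-84,-269,2],[-84,-269,2],[-84,-269,2],[-84,-269,2],[-84,-269,2],[-84,-269,2],[-84,-269,2],[-84,-269,2]],"turn":[[0,0,7.7],[0,0,7.7],[0,0,7.7],[0,0,7.7],[0,0,7.7],[0,0,7.7],[0,0,7.7],[0,0,7.7],[0,0,7.7],[0,0,7.7],[0,0,7.7]]}';  python3 - <<'E'
from fit import *
from plant import bot,cams
np.set_printoptions(precision=1,suppress=True)
w=wcam(bot,cams,"w11");s=bot.sense()
print(reds(w,(250,240,420,330)))
b=[b for b in reds(w,(250,240,420,330))]
if b: print(fit([(w,b[0])],[606,-68,62],np.radians(-2)))
a=np.radians(-3.1)
for xx in (1,4):
  st="";prev=None
  for yy in np.arange(-80,81,1.0):
    u,v=proj(w,np.array([560+np.cos(a)*xx-np.sin(a)*yy,-63.1+np.sin(a)*xx+np.cos(a)*yy,49])); c=cv2.remap(w["image"],np.float32([[u]]),np.float32([[v]]),1)[0,0].astype(int)
    if prev is None or abs(c[2]-prev[2])>18 or abs(c[0]-prev[0])>18: st+=f" {yy:.0f}:{c[2]}/{c[0]}"
    prev=c
  print(st)
print(s["tool_rot"].T@(np.array([606.4,-68.5,28])-s["ee_pos"]))
E
```

```text
clock: 36.0
ee_pos: [536.3, -67.5, 246.7]
tool_rot: [[-0.998, 0.057, -0.0], [0.057, 0.998, 0.0], [0.0, 0.0, -1.0]]
wrist_force: [0.3, -0.3, -0.5]
opening: 46.7
grip_force: 0.0
[array([312.5, 266.5, 329.5, 298.5])]
(array([606.9, -69.5,  65.6]), array([ 1. , -0.1, -1. ,  0.1]))
 -80:73/21 -62:109/29 -39:87/23 -11:97/25 5:143/39 9:174/47 13:105/30 14:66/22 41:111/38 42:179/52 65:101/47 66:82/45
 -80:123/34 -66:82/22 -65:62/18 -64:106/29 -63:127/34 -12:100/49 -11:89/89 5:195/53 14:139/38 15:164/44 16:225/59 42:183/53 44:207/59 66:167/58 67:100/45 69:149/56 70:208/67
[-69.9   3.2 218.9]
```

```bash
python3 -m crank '{"linear":[[-35,1,30],[-70,3,60],[-70,3,100],[-70,3,134],[-70,3,164],[-70,3,190],[-70,3,205],[-70,3,213],[-70,3,219],[-70,3,219]],"turn":[[0,0,0],[0,0,0],[0,0,0],[0,0,0],[0,0,0],[0,0,0],[0,0,0],[0,0,0],[0,0,0],[0,0,0]]}' && python3 -m crank '{"linear":[[0,0,0],[0,0,0],[0,0,0],[0,0,0],[0,0,0],[0,0,0],[0,0,0],[0,0,0]],"turn":[[0,0,0],[0,0,0],[0,0,0],[0,0,0],[0,0,0],[0,0,0],[0,0,0],[0,0,0]]}' 1
```

```text
clock: 37.05
ee_pos: [606.9, -69.7, 28.2]
tool_rot: [[-0.998, 0.058, 0.001], [0.058, 0.998, -0.0], [-0.001, -0.0, -1.0]]
wrist_force: [0.2, -0.0, -0.5]
opening: 46.8
grip_force: 0.0
clock: 37.85
ee_pos: [607.6, -69.9, 29.2]
tool_rot: [[-0.998, 0.058, 0.002], [0.058, 0.998, -0.0], [-0.002, -0.0, -1.0]]
wrist_force: [-0.8, 0.2, 6.3]
opening: 13.2
grip_force: 59.6
```

```bash
python3 -m crank '{"linear":[[-0.7,0,-3.5],[-1.5,0.5,-7],[-2.4,1.5,-10.5],[-3.3,2.5,-14],[-4.4,3.5,-17.5],[-5.6,4.5,-20.8],[-6.7,5,-23.8],[-7.7,5.3,-26.4],[-7.7,5.3,-26.4],[-7.7,5.3,-26.4]],"turn":[[0,1.5,0],[0,3,0],[0,4.5,0],[0,6,0],[0,7.5,0],[0,9,0],[0,10.3,0],[0,11.5,0],[0,11.5,0],[0,11.5,0]]}' && python3 -m crank '{"linear":[[6,0,0],[13,0,0],[20,0,0],[27,0,0],[34,0,0],[41,0,0],[48,0,0],[48,0,0]],"turn":[[0,0,0],[0,0,0],[0,0,0],[0,0,0],[0,0,0],[0,0,0],[0,0,0],[0,0,0]]}'
```

```text
clock: 38.85
ee_pos: [615.1, -65.1, 54.5]
tool_rot: [[-0.979, 0.058, -0.198], [0.057, 0.998, 0.011], [0.198, -0.0, -0.98]]
wrist_force: [-0.4, -1.4, 3.6]
opening: 13.2
grip_force: 59.3
clock: 39.65
ee_pos: [566.9, -62.0, 64.0]
tool_rot: [[-0.978, 0.058, -0.199], [0.057, 0.998, 0.012], [0.2, 0.0, -0.98]]
wrist_force: [0.1, -0.5, -1.8]
opening: 13.0
grip_force: 58.7
```

```bash
python3 -m crank '{"linear":[[7,0,0],[14,0,0],[21,0,0],[28,0,0],[36,0,0],[36,0,0],[39,0,-15],[42,0,-29],[46,0,-49],[50,0,-69],[56,0,-98],[56,0,-98]],"turn":[[0,0,0],[0,0,0],[0,0,0],[0,0,0],[0,0,0],[0,0,0],[0,0,0],[0,0,0],[0,0,0],[0,0,0],[0,0,0],[0,0,0]]}' && python3 -m crank '{"linear":[[0,0,0],[0,0,0],[0,0,0],[0,0,0],[0,0,0],[0,0,0]],"turn":[[0,-3,0],[0,-6,0],[0,-9,0],[0,-11.5,0],[0,-11.5,0],[0,-11.5,0]]}'
python3 - <<'E'
from fit import *
from plant import bot,cams
s=bot.sense();print(s["tool_rot"].T@(np.array([436.4,143.3,100])-s["ee_pos"]))
c=cams.camera("scene");t=cams.camera("top");print(reds(c,(240,230,345,380)),reds(t,(200,200,360,340)))
E
```

```text
clock: 40.85
ee_pos: [535.8, -60.7, 177.4]
tool_rot: [[-0.98, 0.058, -0.19], [0.058, 0.998, 0.01], [0.19, -0.001, -0.982]]
wrist_force: [1.2, -0.2, -0.1]
opening: 13.2
grip_force: 58.7
clock: 41.45
ee_pos: [532.4, -60.1, 171.6]
tool_rot: [[-0.998, 0.058, -0.0], [0.058, 0.998, -0.0], [0.0, -0.0, -1.0]]
wrist_force: [-0.1, -0.5, -1.2]
opening: 12.6
grip_force: 58.7
[107.71479326 197.44196115  71.57099967]
[array([315.5, 229.5, 324.5, 239.5]), array([258.5, 327.5, 268.5, 347.5])] [array([214.5, 298.5, 226.5, 307.5])]
```

```bash
python3 -m crank '{"linear":[[10,16,0],[20,32,0],[30,48,0],[40,64,0],[50,80,0],[60,96,0],[70,112,10],[80,128,20],[90,144,30],[100,164,45],[108,184,60],[108,197,71],[108,197,71],[108,197,71]],"turn":[[0,0,-1],[0,0,-2],[0,0,-3],[0,0,-4],[0,0,-5],[0,0,-6],[0,0,-7],[0,0,-7.7],[0,0,-7.7],[0,0,-7.7],[0,0,-7.7],[0,0,-7.7],[0,0,-7.7],[0,0,-7.7]]}' && python3 -m crank '{"linear":[[0,0,20],[0,0,40],[0,0,50],[0,0,55],[0,0,58],[0,0,58],[0,0,58]],"turn":[[0,0,0],[0,0,0],[0,0,0],[0,0,0],[0,0,0],[0,0,0],[0,0,0]]}'
```

```text
clock: 42.95
ee_pos: [436.0, 143.2, 100.1]
tool_rot: [[-0.997, -0.078, -0.0], [-0.078, 0.997, -0.0], [0.0, -0.0, -1.0]]
wrist_force: [-0.6, -0.3, 0.2]
opening: 13.3
grip_force: 58.8
clock: 43.65
ee_pos: [436.7, 143.0, 42.7]
tool_rot: [[-0.997, -0.076, 0.001], [-0.076, 0.997, 0.0], [-0.001, 0.0, -1.0]]
wrist_force: [-0.2, 0.6, -1.0]
opening: 12.8
grip_force: 58.8
```

Lower the last 3.5 mm, release, retreat and check everything.

```bash
python3 -m crank '{"linear":[[0,0,1],[0,0,2],[0,0,3],[0,0,3.5],[0,0,3.5]],"turn":[[0,0,0],[0,0,0],[0,0,0],[0,0,0],[0,0,0]]}' && python3 -m crank '{"linear":[[0,0,0],[0,0,0],[0,0,0],[0,0,0],[0,0,-8],[0,0,-40],[0,0,-80],[0,0,-120],[0,0,-160],[0,0,-200],[0,0,-230],[0,0,-230]],"turn":[[0,0,0],[0,0,0],[0,0,0],[0,0,0],[0,0,0],[0,0,0],[0,0,0],[0,0,0],[0,0,0],[0,0,0],[0,0,0],[0,0,0]]}' 0
python3 - <<'E'
from fit import *
from plant import bot,cams
np.set_printoptions(precision=1,suppress=True)
w=wcam(bot,cams,"w12");t=cams.camera("top");c=cams.camera("scene")
for P in (np.array([432.5,193.2,72]),np.array([436.5,143.2,72])): print("pred",box(w,P,.078,22),box(t,P,.078,22),box(c,P,.078,22))
print(reds(w,(200,100,540,400)),reds(t,(200,200,360,340)),reds(c,(240,230,345,380)))
o=np.zeros((600,800,3),np.uint8)
a=crop(w["image"],200,110,600,410,1.5);o[:450,:600]=0
a=cv2.resize(w["image"][:,:,::-1],(480,360));o[:360,:480]=a
a=crop(c["image"],170,270,320,410,2.1);o[:a.shape[0],482:482+a.shape[1]]=a[:,:318]
a=crop(t["image"],400,235,500,330,2.4);o[365:365+a.shape[0],0:240]=a
a=crop(t["image"],145,225,275,340,2.0);o[365:365+a.shape[0],250:250+a.shape[1]]=a
cv2.imwrite("pics/c8.png",o)
E
```

```text
clock: 44.15
ee_pos: [436.2, 143.0, 39.2]
tool_rot: [[-0.997, -0.076, 0.0], [-0.076, 0.997, 0.0], [-0.0, 0.0, -1.0]]
wrist_force: [-3.7, -0.3, 7.8]
opening: 13.2
grip_force: 60.0
clock: 45.35
ee_pos: [438.3, 143.4, 274.7]
tool_rot: [[-0.997, -0.076, 0.009], [-0.076, 0.997, 0.002], [-0.009, 0.001, -1.0]]
wrist_force: [0.9, 0.7, 0.3]
opening: 42.9
grip_force: 0.0
pred [358.4 195.3 378.9 217.4] [213.7 300.3 225.3 307.5] [258.7 326.  268.3 346.2]
pred [311.4 195.5 326.1 217.6] [235.9 298.3 246.6 305.5] [275.1 315.  284.2 335. ]
[array([310.5, 194.5, 327.5, 217.5]), array([357.5, 194.5, 373.5, 199.5]), array([364.5, 204.5, 378.5, 218.5])] [] [array([275.5, 316.5, 284.5, 336.5]), array([258.5, 327.5, 268.5, 347.5])]
```

View pics/c8.png

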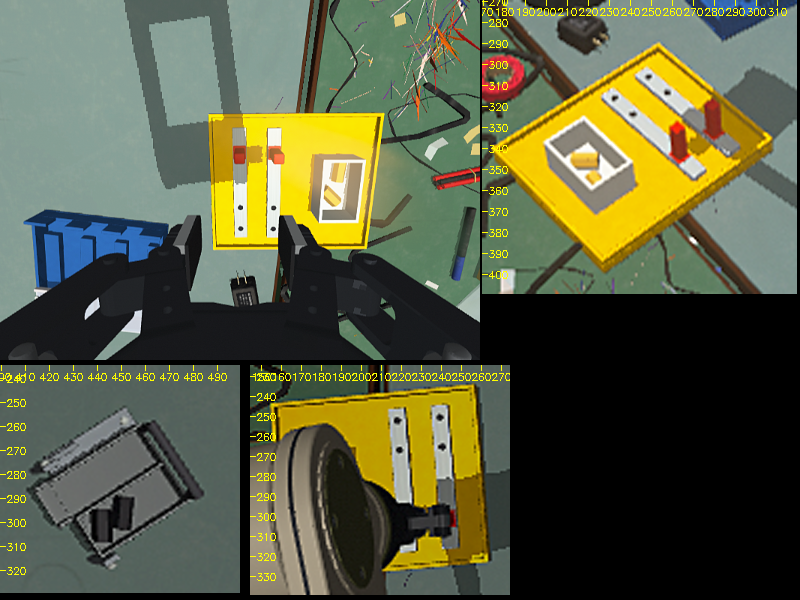

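The check picture shows both bars flat and tab up in the kit tray. The cup stands beside them holding both brass standoffs. The tip tray is level with both black standoffs in their bay, and the bin is empty.

```bash
python3 -c "
from plant import workorder
print(workorder.job_done())"
```

```text
the job is handed in; nothing more can be done
None
```

The job is handed in at about 45 s of robot time. The last pictures before hand-in showed both bars flat and tab up in the kit tray, the cup there with both brass standoffs, the tip tray level and both black standoffs in their bay. The hand-in returned no verdict.

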